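# Load the pressing block with dried cover boards

### The arm

A 6-joint arm with a two-finger parallel gripper is mounted at the origin on the work surface. World frame = base frame: x ahead of the robot, y to its left, z up, the work surface at z = 0. Lengths are in m, angles in degrees, forces in N, time in s.
With the tool pointing down it reaches from about 0.35 to 0.85 m from the base axis. Payload 8.1 kg.
Tool frame: the origin (TCP) lies between the finger pads; the fingertips stand 11 mm ahead of it and the grasp point (between the pads) lies 8 mm behind it (tcp_to_tips is the distance from the TCP to the fingertips, in m); z points along the fingers, y is the line along which they close (so a half turn about z gives the same grasp; the last joint's range is limited). The gripper opens to 93 mm and grips with 3 to 60 N. Pads are 15 mm wide; open, the fingers measure 128 mm over their backs; the gripper's body (75 mm by 188 mm) begins 65 mm behind the grasp point.
Start: joints at [61.455, 7.471, 85.268, -0, 87.261, -4.893], TCP at [0.241, 0.55, 0.23] pointing down, gripper open.
Joint ranges: [-169.43, 169.43], [-51.17, 129.36], [1.28, 143.12], [-76.62, 256.62], [0, 156.53], [-152.29, 152.29]. Speed limits (degrees/s): [136.94, 136.94, 159.86, 180, 180, 180].

### API

Orientations are given as [roll, pitch, yaw] about the fixed x, y, z axes, in that order (R = Rz(yaw) Ry(pitch) Rx(roll)).
In Python, from plant import get_obs, get_image, calibration, finish_job, recognise, mark_of, tcp_to_tips gives the robot as it stands.
- The arm moves only by the shell command python3 -m jog 'ROWS' [FORCE]. ROWS is JSON, a list of rows, each a list of 3 entries, a list of its own where there are three numbers: the closure, from 0 (fully open) to 1 (shut), then the shift along the tool's x, y, z in m, then the turn, a rotation vector about the tool's x, y, z in degrees. A call has 1 to 8 rows; each row is the pose to reach, as a shift and turn from the pose commanded when the call began, along the tool's axes at that moment; what a row does not reach only later rows make up. A row lasts 1/12 s, in which the tool goes at most 41.7 mm and 7.16 degrees, less where a joint would pass 70% of its speed; a pose out of reach is approached as far as the arm can. A call with a gripper value outside its range is refused whole. The fingers move at their own pace and stop on an object; FORCE is the grip in N (left out, the last holds). Time passes only in rows, so rows that repeat a pose let the fingers close. It gives the time, the measured TCP pose, the force, the opening and the grip force at its end, in the units of the state.
- get_obs(): the state, without advancing time (a new reading comes with each control period).
- get_image(name): name is "side" or "top" or "wrist"; returns the picture (480x640x3 uint8, red, green, blue); there is no depth.
- calibration(name): a dict with "intrinsics" (3x3 intrinsics, pixels), "dist" ([k1, k2, p1, p2, k3] as OpenCV has them; the pictures are not rectified), "pose" (4x4, takes a point from camera to world coordinates). Camera axes: x right, y up, looking along -z (the intrinsics and any distortion apply to the point x, -y, -z); pixel columns grow to the right and rows downward; lengths in m; the calibration is good to about 2 mm. A picture is of the moment at which its call begins: read the wrist's pose just before it. calibration takes no time and is no camera call; for the wrist camera it gives the pose at the moment of the call.
- finish_job(): hands the job in; it is judged then, once.
Trained networks look in the newest picture that a camera, given by its name, has taken for a name from the list of things; names that differ only in an ending like _2 or _b are one class to them, and where a whole thing is asked for, a point or a joint stands for the part that bears it (a point fixed in the world has none). Each returns a list of dicts, best first, with "score" (0 to 1); they miss things now and then, are a little off and sometimes report something else, mostly with a low value. They report only what shows in the picture. A call takes as long as a camera call.
- recognise(camera, name): "bbox" ([left, top, width, height] in pixels, round what is visible of it).
- mark_of(camera, name): "point" ([column, row] in pixels: a listed point, or the origin of a listed thing).
The state is a dict: "clock": time; "q": joint angles; "joint_velocities": joint speeds; "joint_efforts": joint torques, N m; "ee_pos": TCP position; "ee_rot": TCP orientation; "force": force on the tool from outside, world axes, zero at the start; "ft_torque": the same for the moment, N m; "opening": finger opening in m; "grip_force": force on a finger pad.
Only numpy, scipy, OpenCV 4.12 (cv2) and the standard library are available. Lean on these libraries where they do the work, as an engineer would, in place of code of your own. Each camera call takes 0.05 s, during which the arm holds its last target. There are 200 camera calls.

### The job

Set the dried notebook cover boards to press. First lift the red in-use tag out of its stand and hang it by its hole on the brass peg. Then slide every cover board up out of the slotted drying rack (there may be three, four or five) and stack them flat in one square, centred pile on the white press block, long sides along the block's long side, and last set the steel weight flat and square on top of the pile; let go of everything and do not knock over the dye jar or the cup.

Things in the scene. Friction and masses are not known exactly. Their poses are not given: they have to be found in the camera images.
- rack: fixed wooden drying rack, 292 x 86 mm, side cheeks 32 mm high; five slots along its x axis, 42 mm apart, at x = -74, -32, 10, 52, 94 mm in its frame. Origin: centre of its underside; its x axis points roughly to the robot's left. The slots lean 30 degrees from vertical: going up, they lean towards the rack's -x. Each slot is 9.5 mm wide and 36 mm deep
- board0: tan stiff cover board, 100 x 66 x 6 mm (x, y, z), 45 g. Origin: centre of its underside (z = 0; upper face z = +6 mm). It starts in a rack slot, x axis 60 degrees below horizontal: its -x end is the upper, free end, about 98 mm above the table, and its +z face looks up and towards the rack's +x; y is level, across the rack. The gripper fits across its 66 mm width. May be absent
- board1: dark brown stiff cover board, 100 x 66 x 6 mm (x, y, z), 45 g. Origin: centre of its underside (z = 0; upper face z = +6 mm). It starts in a rack slot, x axis 60 degrees below horizontal: its -x end is the upper, free end, about 98 mm above the table, and its +z face looks up and towards the rack's +x; y is level, across the rack. The gripper fits across its 66 mm width. May be absent
- board2: oxblood red stiff cover board, 100 x 66 x 6 mm (x, y, z), 45 g. Origin: centre of its underside (z = 0; upper face z = +6 mm). It starts in a rack slot, x axis 60 degrees below horizontal: its -x end is the upper, free end, about 98 mm above the table, and its +z face looks up and towards the rack's +x; y is level, across the rack. The gripper fits across its 66 mm width. May be absent
- board3: navy blue stiff cover board, 100 x 66 x 6 mm (x, y, z), 45 g. Origin: centre of its underside (z = 0; upper face z = +6 mm). It starts in a rack slot, x axis 60 degrees below horizontal: its -x end is the upper, free end, about 98 mm above the table, and its +z face looks up and towards the rack's +x; y is level, across the rack. The gripper fits across its 66 mm width. May be absent
- board4: dark green stiff cover board, 100 x 66 x 6 mm (x, y, z), 45 g. Origin: centre of its underside (z = 0; upper face z = +6 mm). It starts in a rack slot, x axis 60 degrees below horizontal: its -x end is the upper, free end, about 98 mm above the table, and its +z face looks up and towards the rack's +x; y is level, across the rack. The gripper fits across its 66 mm width. May be absent
- block: fixed white press block, 100 (x) x 44 (y) mm, 40 mm high in all, on a dark steel foot 130 x 50 x 6 mm. Origin: centre of its underside; its x axis points roughly to the robot's left. The boards are wider than the block and overhang it by 11 mm on each long side
- block_top (a point): centre of the block's top face, 40 mm above the table; axes as the block's
- weight: loose press weight, 0.55 kg: steel plate 100 x 64 x 12 mm (x, y, z) with a dark wooden bar handle on top, 70 (x) x 22 (y) mm, from 12 to 48 mm above its underside. Origin: centre of its underside
- tag: red in-use tag, an upright plate 6 (x) x 44 (y) x 110 (z) mm, 35 g, with a square 22 x 22 mm hole through it along x. Origin: centre of its lower end, which starts in the stand's slot, 8 mm above the table
- tag_hole (a point): centre of the tag's hole, 88 mm above its lower end (22 mm below its upper end)
- tag_stand: fixed wooden stand, 60 x 74 mm, 34 mm high, with a vertical slot 9 mm wide (x), 48 mm long (y) and 26 mm deep for the tag. Origin: centre of its underside
- peg_stand: fixed stand: round steel base of radius 45 mm, wooden post 18 mm square up to 160 mm high, and one brass peg 8 mm thick that sticks out towards the stand's -x and rises 15 degrees towards its free end. Origin: centre of the base's underside; yaw varies
- peg_root (a point): where the peg's axis leaves the post, 140 mm above the table; axes as the peg stand's
- peg_tip (a point): free end of the peg, 56 mm from peg_root along the peg
- dye_jar: bystander: green jar with yellow label, 54 mm wide, 85 mm high. Origin: centre of its underside. Must not be knocked over
- cup: bystander: cream drinks cup with white lid, 72 mm wide, 130 mm high. Origin: centre of its underside. Must not be knocked over

How it is judged (in metres and radians):
On the way, in this order (a step that is already met when the one before it is completed fails the run):
1. the tag hangs on the peg, released (x of tag_hole in the frame of peg_root between -0.054 and 0 m and y of tag_hole in the frame of peg_root between -0.012 and 0.012 m and z of tag_hole in the frame of peg_root between -0.022 and 0.018 m and angle between tag's own z axis and vertical below 0.35 rad and linear speed of tag below 0.03 m/s and contact force between tag and the fingers below 0.1 N), for 0.3 s.
2. every board lies in the square pile on the block, released (x of board0 in the frame of block_top between -0.008 and 0.008 m and y of board0 in the frame of block_top between -0.008 and 0.008 m and z of board0 in the frame of block_top between -0.003 and 0.036 m and angle between the x axis of each of board0, board1, board2, board3, board4 and the x axis of block, either way round below 0.14 rad and angle between the z axis of each of board0, board1, board2, board3, board4 and the z axis of block, either way round below 0.06 rad and linear speed of each of board0, board1, board2, board3, board4 below 0.02 m/s and contact force between each of board0, board1, board2, board3, board4 and the fingers below 0.1 N and x of board1 in the frame of block_top between -0.008 and 0.008 m and y of board1 in the frame of block_top between -0.008 and 0.008 m and z of board1 in the frame of block_top between -0.003 and 0.036 m and x of board2 in the frame of block_top between -0.008 and 0.008 m and y of board2 in the frame of block_top between -0.008 and 0.008 m and z of board2 in the frame of block_top between -0.003 and 0.036 m and x of board3 in the frame of block_top between -0.008 and 0.008 m and y of board3 in the frame of block_top between -0.008 and 0.008 m and z of board3 in the frame of block_top between -0.003 and 0.036 m and x of board4 in the frame of block_top between -0.008 and 0.008 m and y of board4 in the frame of block_top between -0.008 and 0.008 m and z of board4 in the frame of block_top between -0.003 and 0.036 m), for 0.3 s.
3. the weight stands on the pile, released (x of weight in the frame of block_top between -0.012 and 0.012 m and y of weight in the frame of block_top between -0.012 and 0.012 m and z of weight in the frame of block_top above 0.009 m and angle between the x axis of weight and the x axis of block, either way round below 0.17 rad and angle between weight's own z axis and vertical below 0.06 rad and linear speed of weight below 0.02 m/s and contact force between weight and the fingers below 0.1 N), for 0.3 s.
At the end, for the whole second after the job is handed in: The tag hangs still on the peg, upright within 20 degrees. Every present board lies flat in the pile on the block, centre within 8 mm along each block axis, long side within 8 degrees. The weight stands flat on the pile, within 12 mm and 10 degrees. All released, at rest (all of step 1 and all of step 2 and all of step 3); the robot touches nothing.
It fails at once if the dye jar is knocked over (angle between dye_jar's own z axis and vertical above 0.6 rad).
It fails at once if the cup is knocked over (angle between cup's own z axis and vertical above 0.6 rad).
Of board0, board1, board2, board3, board4 only 3 to 5 are there at a start; the rules pass over those that are not, and their reading is None.
At some moment in a run one of weight may be knocked a few centimetres aside while the robot is not near it.
It also fails if it takes over 210 s, if anything falls off the work surface, if the arm or the gripper's body presses on something with over 40 N, if the wrist force passes 120 N, or if a joint passes its speed limit or range.

## Working session

There is one attempt and no reset: what is moved stays moved. The work goes in short steps, Python scripts to look and compute and a shell command to move; the robot and the scene stay as the last step left them, time stands still between calls to the robot, and variables do not carry over. Pictures are saved under pics/ and viewed, at most 14 in all, crops included, and the job is handed in when it is done.

```bash
ls; mkdir -p pics; cat > h.py <<'E'
import numpy as np, cv2, json
from plant import *
from scipy.spatial.transform import Rotation as R
def ray(cam,px,cal=None):
    c=cal or calibration(cam);K=np.array(c["intrinsics"]);T=np.array(c["pose"])
    u=cv2.undistortPoints(np.array([[px]],float),K,np.array(c["dist"],float))[0,0]
    d=T[:3,:3]@np.array([u[0],-u[1],-1.]);return T[:3,3],d/np.linalg.norm(d)
def onz(cam,px,z,cal=None):
    o,d=ray(cam,px,cal);return o+d*(z-o[2])/d[2]
def tri(rays):
    A=sum(np.eye(3)-np.outer(d,d) for o,d in rays);b=sum((np.eye(3)-np.outer(d,d))@o for o,d in rays)
    p=np.linalg.solve(A,b);return p,[float(np.linalg.norm(np.cross(p-o,d))) for o,d in rays]
def proj(cam,P,cal=None):
    c=cal or calibration(cam);T=np.array(c["pose"]);q=(np.atleast_2d(P)-T[:3,3])@T[:3,:3]*[1,-1,-1]
    return cv2.projectPoints(q,np.zeros(3),np.zeros(3),np.array(c["intrinsics"]),np.array(c["dist"],float))[0][:,0]
def snap(cam,name=None):
    c=calibration(cam);im=get_image(cam)
    if name: cv2.imwrite(f"pics/{name}.png",im[...,::-1])
    return im,c
def rel(pos,Rt):
    "shift/turn from the current pose to target, in tool axes"
    o=get_obs();Rc=R.from_euler('xyz',o["ee_rot"],degrees=True)
    return Rc.inv().apply(np.array(pos)-o["ee_pos"]).round(4),(Rc.inv()*Rt).as_rotvec(degrees=True).round(2)
E
python3 - <<'E'
from h import *
np.set_printoptions(precision=4,suppress=True)
print(get_obs(),tcp_to_tips)
for c in("side","top"):
    snap(c,c+"0"); print(c,np.array(calibration(c)["pose"]))
    for n in "rack board0 board1 board2 board3 board4 block block_top weight tag tag_hole tag_stand peg_stand peg_root peg_tip dye_jar cup".split():
        m=mark_of(c,n)[:1]; print(n,[(np.round(x["point"],1),round(x["score"],2)) for x in m], end=' ')
        if n in("block","rack","weight","tag_stand")or n[:5]=="board":print([(np.round(x["bbox"]),round(x["score"],2)) for x in recognise(c,n)[:1]])
        else:print()
E
```

```text
pics
{'clock': 0.0, 'q': array([61.4551,  7.5135, 85.3278, -0.0017, 87.2601, -4.8919]), 'joint_velocities': array([ 0.0604, -0.0237,  0.0389,  0.0386, -0.0463, -0.1492]), 'joint_efforts': array([  0.0018, -55.9846, -49.1763,   0.0768,   0.0352,  -0.0002]), 'ee_pos': array([0.2404, 0.5491, 0.2286]), 'ee_rot': array([-179.8988,   -0.007 ,  156.3472]), 'force': array([-0.2225, -0.417 ,  0.1424]), 'ft_torque': array([0.0026, 0.036 , 0.019 ]), 'grip_force': 0.0, 'opening': 0.09296694996873799} 0.011
side [[ 0.7013  0.4816 -0.5257  0.0757]
 [-0.7128  0.4865 -0.5053 -0.5019]
 [ 0.0124  0.729   0.6844  0.7807]
 [ 0.      0.      0.      1.    ]]
rack [(array([230.1, 230.1]), 0.64)] [(array([172., 191., 107.,  67.]), 0.7)]
board0 [(array([250.9, 225.2]), 0.78)] [(array([226., 202.,  26.,  27.]), 0.71)]
board1 [(array([250.9, 225.2]), 0.78)] [(array([226., 202.,  26.,  27.]), 0.71)]
board2 [(array([250.9, 225.2]), 0.78)] [(array([226., 202.,  26.,  27.]), 0.71)]
board3 [(array([250.9, 225.2]), 0.78)] [(array([226., 202.,  26.,  27.]), 0.71)]
board4 [(array([250.9, 225.2]), 0.78)] [(array([226.
[... 1094 characters left out ...]
]), 0.83)] [(array([186., 250.,  17.,  30.]), 0.81)]
board4 [(array([234.3, 256.4]), 0.83)] [(array([186., 250.,  17.,  30.]), 0.81)]
block [(array([440.3, 274.5]), 0.97)] [(array([413., 258.,  53.,  32.]), 0.84)]
block_top [(array([444.1, 276.6]), 0.75)] 
weight [(array([310. , 301.6]), 0.89)] [(array([291., 279.,  41.,  48.]), 0.98)]
tag [(array([360.9, 295.3]), 0.69)] 
tag_hole [(array([369.1, 296.5]), 0.62)] 
tag_stand [(array([362.6, 294.7]), 0.9)] [(array([346., 279.,  37.,  34.]), 0.9)]
peg_stand [(array([349.6, 214.3]), 0.79)] 
peg_root [(array([351.6, 205.4]), 0.81)] 
peg_tip [(array([347.5, 234.8]), 0.77)] 
dye_jar [(array([264.8, 182.4]), 0.92)] 
cup [(array([405.5, 184.4]), 0.8)]
```

```bash
python3 - <<'E'
import cv2
a=cv2.imread("pics/side0.png")[180:420,150:480];b=cv2.imread("pics/top0.png")[160:340,110:490]
a=cv2.resize(a,(800,int(800*240/330)));b=cv2.resize(b,(800,int(800*180/380)))
cv2.imwrite("pics/s0c.png",a);cv2.imwrite("pics/t0c.png",b)
from h import *
np.set_printoptions(precision=4,suppress=True)
M={'block_top':((413.7,374.7),(444.1,276.6)),'block':((415.7,385.8),(440.3,274.5)),'weight':((275.2,308.8),(310,301.6)),'tag':((323,341.5),(360.9,295.3)),'hole':((322.9,309),(369.1,296.5)),'tstand':((322.1,339.6),(362.6,294.7)),'pegst':((375.4,276.8),(349.6,214.3)),'root':((376.8,232.5),(351.6,205.4)),'tip':((355.9,237),(347.5,234.8)),'jar':((327.8,220.8),(264.8,182.4)),'cup':((445.5,293.6),(405.5,184.4)),'rack':((230.1,230.1),(194.8,264.9)),'b':((250.9,225.2),(234.3,256.4))}
for k,(s,t) in M.items(): print(k,*tri([ray('side',s),ray('top',t)]))
E
```

```text
block_top [ 0.5164 -0.3153  0.0372] [0.0026946075383832177, 0.0026946075383830585]
block [ 0.5219 -0.3203 -0.0016] [0.0005964267189643549, 0.0005964267189644577]
weight [ 0.4572 -0.0124  0.0017] [0.0022920779097280342, 0.0022920779097281257]
tag [ 0.4726 -0.1328 -0.005 ] [0.0021841954162179307, 0.0021841954162178747]
hole [ 0.4738 -0.134   0.0957] [0.001606727865463588, 0.0016067278654635355]
tstand [ 0.4726 -0.1339  0.0027] [0.00047816036572302797, 0.0004781603657229757]
pegst [ 0.6633 -0.1031  0.0082] [0.0024846065305981603, 0.0024846065305979084]
root [ 0.6667 -0.0924  0.1284] [0.0003300470764514719, 0.00033004707645143343]
tip [ 0.6056 -0.0843  0.1508] [0.0037337771741299797, 0.003733777174129912]
jar [ 0.7352  0.1016 -0.0041] [0.001153411484769411, 0.0011534114847693794]
cup [ 0.7372 -0.2365  0.0025] [0.0006545672569134655, 0.0006545672569136616]
rack [ 0.5433  0.2575 -0.0125] [0.007813258718215265, 0.007813258718215093]
b [0.554  0.1631 0.0563] [0.004618369899788034, 0.004618369899788007]
```

View pics/s0c.png

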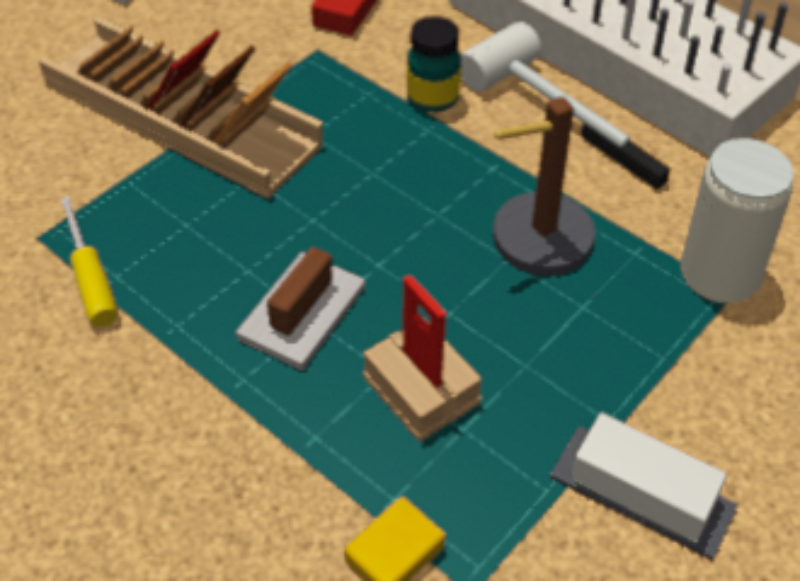

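View pics/t0c.png

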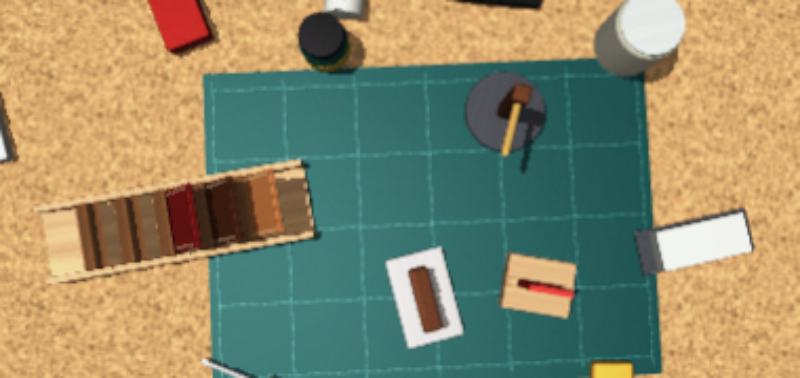

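```bash
python3 - <<'E'
from h import *
np.set_printoptions(precision=4,suppress=True)
o=get_obs();Rc=R.from_euler('xyz',o["ee_rot"],degrees=True).as_matrix();T=np.array(calibration("wrist")["pose"])
print(Rc.T@(T[:3,3]-o["ee_pos"]));print(Rc.T@T[:3,:3]);print(calibration("wrist")["intrinsics"])
print(rel([0.50,0.26,0.33],R.from_euler('xyz',[180,0,100],degrees=True)))
E
```

```text
[ 0.0838  0.0006 -0.1556]
[[ 0.      0.9541  0.2995]
 [ 1.      0.     -0.0002]
 [-0.0002  0.2995 -0.9541]]
[[349.7172   0.     324.011 ]
 [  0.     349.7172 243.074 ]
 [  0.       0.       1.    ]]
(array([-0.3537, -0.1612, -0.1003]), array([ 0.  , -0.  , 56.35]))
```

```bash
python3 -m jog '[[0,[-0.354,-0.161,-0.1],[0,0,56]],[0,[-0.354,-0.161,-0.1],[0,0,56]],[0,[-0.354,-0.161,-0.1],[0,0,56]],[0,[-0.354,-0.161,-0.1],[0,0,56]],[0,[-0.354,-0.161,-0.1],[0,0,56]],[0,[-0.354,-0.161,-0.1],[0,0,56]],[0,[-0.354,-0.161,-0.1],[0,0,56]],[0,[-0.354,-0.161,-0.1],[0,0,56]]]'
python3 -m jog '[[0,[0,0,0],[0,0,0]],[0,[0,0,0],[0,0,0]],[0,[0,0,0],[0,0,0]]]'
python3 - <<'E'
from h import *
print(get_obs()["ee_pos"],get_obs()["ee_rot"],get_obs()["q"]);im,c=snap("wrist","w1");json.dump({k:np.array(v).tolist() for k,v in c.items()},open("w1.json","w"))
for n in("rack","board0"): print([(x["bbox"],x["score"]) for x in recognise("wrist",n)],[(x["point"],x["score"]) for x in mark_of("wrist",n)])
print(rel([0.50,-0.02,0.33],R.from_euler('xyz',[180,0,180],degrees=True)))
E
```

```text
clock: 3.37
ee_pos: [0.4572, 0.3076, 0.3134]
ee_rot: [180.0, -0.0, 100.0]
force: [-0.0, 0.6, -0.7]
opening: 0.0928
grip_force: 0.0
clock: 3.62
ee_pos: [0.4562, 0.3093, 0.3124]
ee_rot: [-180.0, -0.0, 100.4]
force: [0.0, -0.4, -0.5]
opening: 0.0928
grip_force: 0.0
[0.45615131 0.3093351  0.31244369] [-1.79975815e+02 -2.22872465e-02  1.00366138e+02] [ 2.87932875e+01 -1.22794373e+00  8.57216911e+01  2.89234750e-02
  9.55221516e+01  1.84299242e+01]
[([342.7, 134.3, 77.1, 211.9], 0.98)] [([375.3, 242.0], 0.92)]
[([354.5, 251.7, 60.1, 48.1], 0.73), ([352.0, 323.9, 57.8, 39.5], 0.71), ([354.1, 289.1, 57.5, 41.9], 0.59)] [([375.6, 322.8], 0.76), ([381.0, 265.6], 0.62), ([379.6, 296.9], 0.58)]
(array([-0.3329, -0.0162, -0.0177]), array([-4.000e-02, -2.000e-02, -7.951e+01]))
```

View pics/w1.png

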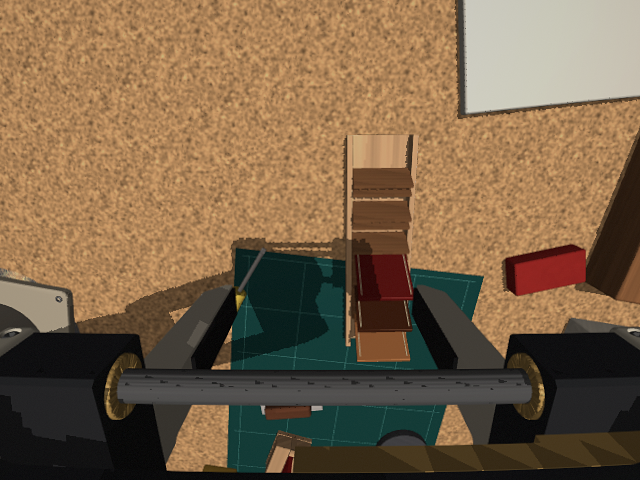

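```bash
python3 -m jog '[[0,[-0.4,0.035,-0.02],[0,0,-79.5]],[0,[-0.4,0.035,-0.02],[0,0,-79.5]],[0,[-0.4,0.035,-0.02],[0,0,-79.5]],[0,[-0.4,0.035,-0.02],[0,0,-79.5]],[0,[-0.4,0.035,-0.02],[0,0,-79.5]],[0,[-0.4,0.035,-0.02],[0,0,-79.5]],[0,[-0.4,0.035,-0.02],[0,0,-79.5]],[0,[-0.4,0.035,-0.02],[0,0,-79.5]]]'
python3 - <<'E'
from h import *
np.set_printoptions(precision=4,suppress=True)
c=json.load(open("w1.json"))
for n,l,r,b in(("red",355.5,412,299),("brown",355,411,330.5),("tan",356.5,410,362.5)):
    print(n,onz("wrist",(l,b),.095,c),onz("wrist",(r,b),.095,c))
print("far rack",onz("wrist",(348,135),.032,c),onz("wrist",(418,135),.032,c))
print(rel([0.57,-0.12,0.33],R.from_euler('xyz',[180,0,180],degrees=True)))
E
```

```text
clock: 4.53
ee_pos: [0.5365, 0.0185, 0.3277]
ee_rot: [180.0, 0.0, 152.6]
force: [1.4, -0.0, -0.8]
opening: 0.0931
grip_force: 0.0
red [0.5114 0.2159 0.095 ] [0.5772 0.2278 0.095 ]
brown [0.5196 0.1743 0.095 ] [0.5869 0.1864 0.095 ]
tan [0.531  0.1295 0.095 ] [0.5977 0.1413 0.095 ]
far rack [0.4698 0.3962 0.032 ] [0.5524 0.4117 0.032 ]
(array([-0.0936, -0.1074, -0.0023]), array([  0.01,   0.01, -27.44]))
```

```bash
python3 -m jog '[[0,[-0.094,-0.107,0],[0,0,-27.4]],[0,[-0.094,-0.107,0],[0,0,-27.4]],[0,[-0.094,-0.107,0],[0,0,-27.4]],[0,[-0.094,-0.107,0],[0,0,-27.4]],[0,[-0.094,-0.107,0],[0,0,-27.4]],[0,[-0.094,-0.107,0],[0,0,-27.4]],[0,[-0.094,-0.107,0],[0,0,-27.4]]]'
python3 - <<'E'
from h import *
np.set_printoptions(precision=4,suppress=True)
im,c=snap("wrist","w2");json.dump({k:np.array(v).tolist() for k,v in c.items()},open("w2.json","w"))
print(get_obs()["ee_pos"],get_obs()["q"])
for n in "block block_top weight tag tag_hole tag_stand peg_stand peg_root peg_tip".split():
    print(n,[(np.round(x["point"],1),round(x["score"],2)) for x in mark_of("wrist",n)[:1]])
E
```

```text
clock: 5.12
ee_pos: [0.5695, -0.1182, 0.3274]
ee_rot: [180.0, -0.0, 179.4]
force: [-0.1, 1.3, 0.4]
opening: 0.0929
grip_force: 0.0
[ 0.5695 -0.1178  0.3276] [ -16.7509    3.5187   79.3514    0.0238   97.1478 -106.2525]
block [(array([337.5, 263.3]), 0.23)]
block_top [(array([166.4, 169.6]), 0.59)]
weight [(array([404.8, 110.2]), 0.73)]
tag [(array([307.5, 121.5]), 0.61)]
tag_hole [(array([303.3, 121. ]), 0.53)]
tag_stand [(array([311.1, 129.2]), 0.87)]
peg_stand [(array([338.1, 261.4]), 0.91)]
peg_root [(array([345. , 298.2]), 0.85)]
peg_tip [(array([362.3, 258.2]), 0.77)]
```

View pics/w2.png

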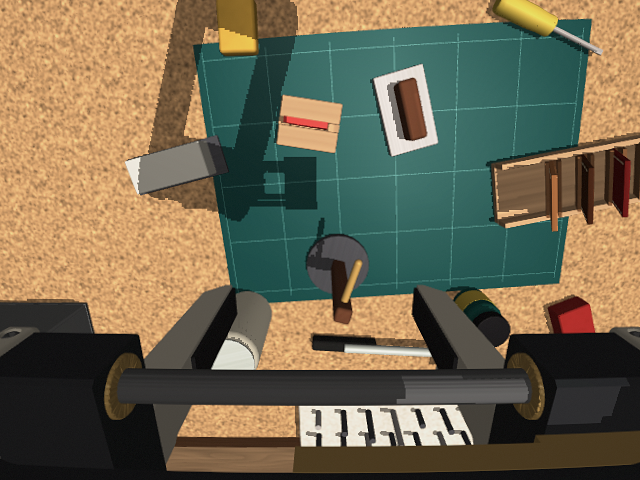

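```bash
cat > red.py <<'E'
from h import *
np.set_printoptions(precision=4,suppress=True)
c2=json.load(open("w2.json"))
M={'block_top':((413.7,374.7),(444.1,276.6),(166.4,169.6)),'weight':((275.2,308.8),(310,301.6),(404.8,110.2)),'tag':((323,341.5),(360.9,295.3),(307.5,121.5)),'hole':((322.9,309),(369.1,296.5),(303.3,121)),'tstand':((322.1,339.6),(362.6,294.7),(311.1,129.2)),'pegst':((375.4,276.8),(349.6,214.3),(338.1,261.4)),'root':((376.8,232.5),(351.6,205.4),(345,298.2)),'tip':((355.9,237),(347.5,234.8),(362.3,258.2))}
for k,(s,t,w) in M.items(): print(k,*tri([ray('side',s),ray('top',t),ray('wrist',w,c2)]))
im=cv2.imread("pics/w2.png");hsv=cv2.cvtColor(im,cv2.COLOR_BGR2HSV)
def rect(mask,z,roi):
    m=np.zeros_like(mask);x0,y0,x1,y1=roi;m[y0:y1,x0:x1]=mask[y0:y1,x0:x1]
    n,l,s,_=cv2.connectedComponentsWithStats(m);i=1+np.argmax(s[1:,4])
    p=np.argwhere(l==i)[:,::-1].astype(float)
    q=np.array([onz('wrist',a,z,c2)[:2] for a in p])*1000
    r=cv2.minAreaRect(q.astype(np.float32));return s[i],np.array(r[0])/1000,r[1],r[2]
h,s,v=[hsv[...,i].astype(int) for i in range(3)]
print("tag top",rect((((h<6)|(h>174))&(s>170)&(v>60)).astype(np.uint8),.118,(270,100,350,150)))
print("stand top",rect(((h>6)&(h<25)|((h<6)|(h>174))&(s>120)).astype(np.uint8),.034,(265,85,355,165)))
print("plate",rect(((s<60)&(v>110)).astype(np.uint8),.012,(360,55,450,165)))
print("handle",rect(((h<15)&(s>90)).astype(np.uint8),.048,(380,65,440,150)))
print("block",rect(((s<70)&(v>85)).astype(np.uint8),.040,(110,120,235,200)))
print("peg",rect(((h>15)&(h<32)&(s>130)).astype(np.uint8),.147,(335,250,370,305)))
for n,a in(("postTL",(331,305)),):pass
E
python3 red.py
```

```text
block_top [ 0.5202 -0.3157  0.0357] [0.005355799894592775, 0.002910866871801965, 0.006347115119090901]
weight [ 0.4572 -0.012   0.0018] [0.0025385734275702333, 0.002071116254544525, 0.0006500699916690231]
tag [ 0.4713 -0.1349 -0.0023] [0.001572926465149267, 0.0040141795262051815, 0.003470714673083673]
hole [ 0.4732 -0.1357  0.0972] [0.0023802276417121747, 0.0020253386290387675, 0.0025704875378460257]
tstand [ 0.4755 -0.1334 -0.0001] [0.0021749135363545247, 0.002957202951735415, 0.004449742794786574]
pegst [ 0.6637 -0.1012  0.0072] [0.0038355947527428215, 0.0019746094149060674, 0.0033300870920700445]
root [ 0.6653 -0.0933  0.1279] [0.0016379844714870403, 0.0016631914045272596, 0.0029876055977697503]
tip [ 0.6062 -0.0824  0.1505] [0.004828569926556184, 0.00326955168472049, 0.0032465126520212755]
tag top (array([284, 116,  43,  14, 240], dtype=int32), array([ 0.4751, -0.1355]), (42.785316467285156, 6.248928070068359), 80.27574920654297)
stand top (array([ 276,   95,   67,   58, 3042], dtype=int32), array([ 0.4742, -0.1355]), (74.5050048828125, 58.787925720214844), 80.96107482910156)
plate (array([ 373,   64,   66,   93, 2707], dtype=int32), array([ 0.4588, -0.0115]), (100.31924438476562, 63.91943359375), 15.561588287353516)
handle (array([ 394,   78,   33,   62, 1346], dtype=int32), array([ 0.4599, -0.0154]), (68.01165008544922, 26.58194351196289), 15.551312446594238)
block (array([ 125,  141,   85,   53, 2745], dtype=int32), array([ 0.5237, -0.3148]), (43.79481506347656, 100.22806549072266), 13.259368896484375)
peg (array([341, 260,  21,  43, 328], dtype=int32), array([ 0.6335, -0.0903]), (8.555160522460938, 50.36641311645508), 72.7642822265625)
```

```bash
python3 -c "
import cv2
a=cv2.imread('pics/w2.png')[85:335,115:455];cv2.imwrite('pics/w2c.png',cv2.resize(a,(800,588),interpolation=cv2.INTER_CUBIC))"
```

```text
(no output)
```

View pics/w2c.png

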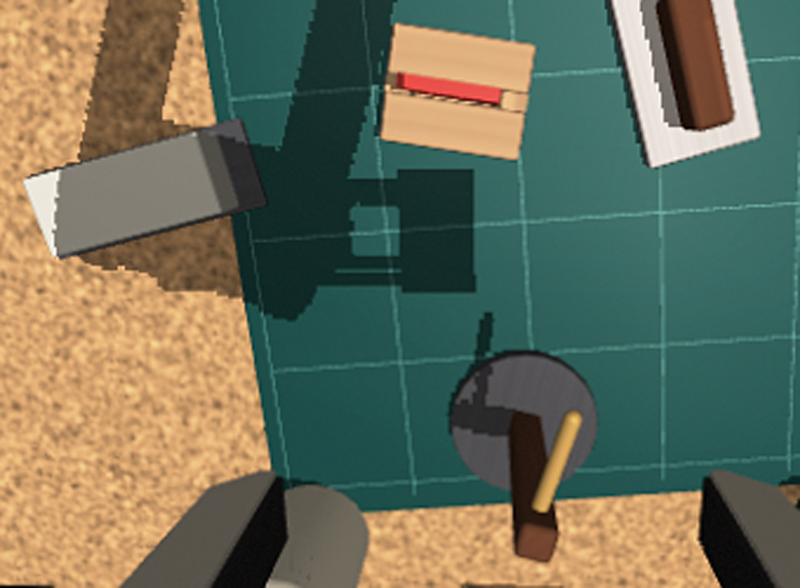

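```bash
python3 - <<'E'
from h import *
np.set_printoptions(precision=4,suppress=True)
c2=json.load(open("w2.json"))
t=onz('wrist',(358.9,261.5),.1545,c2);r=onz('wrist',(344.9,300.5),.140,c2)
print(t,r,r-t,np.degrees(np.arctan2(*(r-t)[1::-1])))
for c in("side","top"):
    print(c,proj(c,[t,r]).round(1))
    p=proj(c,[(t+r)/2])[0];x,y=int(p[0]),int(p[1])
    im=cv2.imread(f"pics/{c}0.png");h=cv2.cvtColor(im,cv2.COLOR_BGR2HSV).astype(int)
    m=(h[...,0]>15)&(h[...,0]<32)&(h[...,1]>120)&(h[...,2]>90);q=np.argwhere(m[y-25:y+25,x-25:x+25])+[y-25,x-25];print(q.min(0),q.max(0),len(q),q[q[:,1].argmin()],q[q[:,0].argmax()])
# base/post: stand center from w2 base circle
a=R.from_euler('xyz',[180,0,171],degrees=True)
print(rel([.4751,-.1355,.25],a))
E
```

```text
[ 0.6088 -0.083   0.1545] [ 0.6592 -0.0957  0.14  ] [ 0.0504 -0.0128 -0.0145] -14.203445119582346
side [[354.6 234.6]
 [376.1 230.8]]
[207 340] [256 389] 960 [213 340] [256 382]
top [[348.4 231.8]
 [354.  208.2]]
[209 348] [233 357] 96 [231 348] [233 349]
(array([ 0.0943, -0.0173,  0.0778]), array([-0.  ,  0.01,  8.54]))
```

```bash
python3 -m jog '[[0,[0.04,-0.007,0.0],[0,0,5]],[0,[0.08,-0.014,0.02],[0,0,8.5]],[0,[0.094,-0.017,0.06],[0,0,8.5]],[0,[0.094,-0.017,0.1],[0,0,8.5]],[0,[0.094,-0.017,0.14],[0,0,8.5]],[0,[0.094,-0.017,0.17],[0,0,8.5]],[0,[0.094,-0.017,0.18],[0,0,8.5]],[0,[0.094,-0.017,0.18],[0,0,8.5]]]'
python3 - <<'E'
from h import *
print(get_obs()["ee_pos"],rel([.4751,-.1355,.098],R.from_euler('xyz',[180,0,171],degrees=True)))
snap("wrist","w3"); print(mark_of("wrist","tag_hole"))
E
```

```text
clock: 6.28
ee_pos: [0.4733, -0.1347, 0.1448]
ee_rot: [179.9, -0.3, 171.0]
force: [-0.2, 1.1, -0.2]
opening: 0.0927
grip_force: 0.0
[ 0.47333545 -0.13468087  0.14476033] (array([-0.0021, -0.0006,  0.0467]), array([ 0.07, -0.32,  0.02]))
[{'point': [321.9, 274.9], 'score': 0.93}]
```

View pics/w3.png

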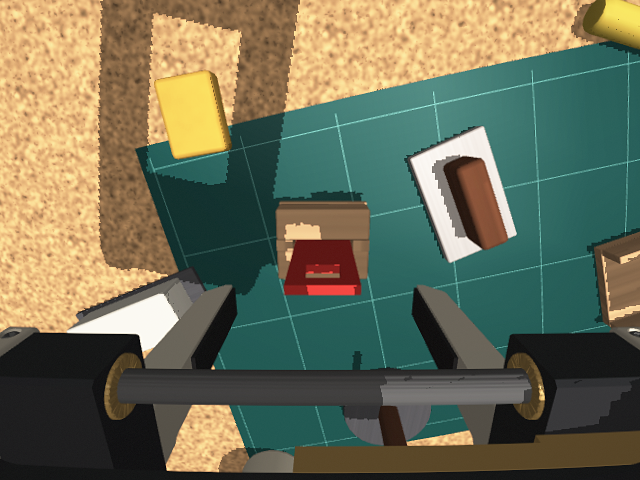

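```bash
python3 -m jog '[[0,[-0.002,-0.001,0.03],[0,0,0]],[0,[-0.002,-0.001,0.047],[0,0,0]],[0,[-0.002,-0.001,0.047],[0,0,0]],[0.6,[-0.002,-0.001,0.047],[0,0,0]],[0.6,[-0.002,-0.001,0.047],[0,0,0]],[0.6,[-0.002,-0.001,0.047],[0,0,0]],[0.6,[-0.002,-0.001,0.047],[0,0,0]],[0.6,[-0.002,-0.001,0.047],[0,0,0]]]' 15
python3 -m jog '[[0.6,[0,0,0],[0,0,0]],[0.6,[0,0,0],[0,0,0]],[0.6,[0,0,-0.02],[0,0,0]],[0.6,[0,0,-0.05],[0,0,0]],[0.6,[0,0,-0.09],[0,0,0]],[0.6,[0,0,-0.12],[0,0,0]],[0.6,[0,0,-0.12],[0,0,0]],[0.6,[0,0,-0.12],[0,0,0]]]'
python3 - <<'E'
from h import *
o=get_obs();print(o["ee_pos"],o["opening"])
g=np.array([np.cos(np.radians(-14)),np.sin(np.radians(-14))])
tip=np.array([.6088,-.083]);
for d in(-.03,.035):
    print(rel([*(tip+g*d),.1545+.0015],R.from_euler('xyz',[180,0,166],degrees=True)))
E
```

```text
clock: 7.05
ee_pos: [0.478, -0.1371, 0.102]
ee_rot: [-180.0, 0.1, 171.0]
force: [0.3, 0.4, -0.1]
opening: 0.0644
grip_force: 0.0
clock: 7.72
ee_pos: [0.4786, -0.1373, 0.2231]
ee_rot: [-179.9, 0.3, 171.0]
force: [-0.4, 0.2, -0.5]
opening: 0.0435
grip_force: 15.1
[ 0.47860649 -0.13734911  0.22311244] 0.043493360552894086
(array([-0.0899,  0.0767,  0.0675]), array([-0.05,  0.27,  5.03]))
(array([-0.1547,  0.071 ,  0.0678]), array([-0.05,  0.27,  5.03]))
```

```bash
python3 -m jog '[[0.6,[-0.02,0.018,0],[0,0,3]],[0.6,[-0.04,0.036,0],[0,0,5]],[0.6,[-0.06,0.055,0],[0,0,5]],[0.6,[-0.075,0.07,0.02],[0,0,5]],[0.6,[-0.08,0.077,0.04],[0,0,5]],[0.6,[-0.08,0.077,0.06],[0,0,5]],[0.6,[-0.08,0.077,0.062],[0,0,5]],[0.6,[-0.08,0.077,0.062],[0,0,5]]]'
python3 -m jog '[[0.6,[0,0,0],[0,0,0]],[0.6,[0,0,0],[0,0,0]]]'
python3 - <<'E'
from h import *
np.set_printoptions(precision=4,suppress=True)
print(get_obs()["ee_pos"])
im,_=snap("side","s1");snap("top","t1")
H={};T={};RR={}
for c in("side","top"):
    H[c]=mark_of(c,"tag_hole")[:1];T[c]=mark_of(c,"peg_tip")[:1];RR[c]=mark_of(c,"peg_root")[:1]
print(H,T,RR)
for X in(H,T,RR):
    try:print(tri([ray(c,X[c][0]["point"]) for c in X]))
    except Exception as e:print(e)
a=cv2.imread("pics/s1.png")[190:340,280:430];b=cv2.imread("pics/t1.png")[170:320,290:440]
cv2.imwrite("pics/c1.png",np.hstack([cv2.resize(x,(400,400),interpolation=cv2.INTER_CUBIC) for x in(a,b)]))
E
```

```text
clock: 8.38
ee_pos: [0.5659, -0.0727, 0.1552]
ee_rot: [-180.0, -0.4, 166.0]
force: [-0.4, -0.5, -0.8]
opening: 0.0435
grip_force: 15.1
clock: 8.55
ee_pos: [0.5687, -0.0737, 0.1599]
ee_rot: [-180.0, 0.1, 166.0]
force: [-0.5, -0.1, 0.4]
opening: 0.0433
grip_force: 15.1
[ 0.5687 -0.0737  0.1599]
{'side': [{'point': [336.4, 248.3], 'score': 0.57}], 'top': []} {'side': [], 'top': []} {'side': [{'point': [378.2, 232.2], 'score': 0.98}], 'top': [{'point': [351.7, 209.1], 'score': 0.59}]}
list index out of range
list index out of range
(array([ 0.6609, -0.0949,  0.1341]), [0.004281558585780641, 0.0042815585857805104])
```

View pics/c1.png

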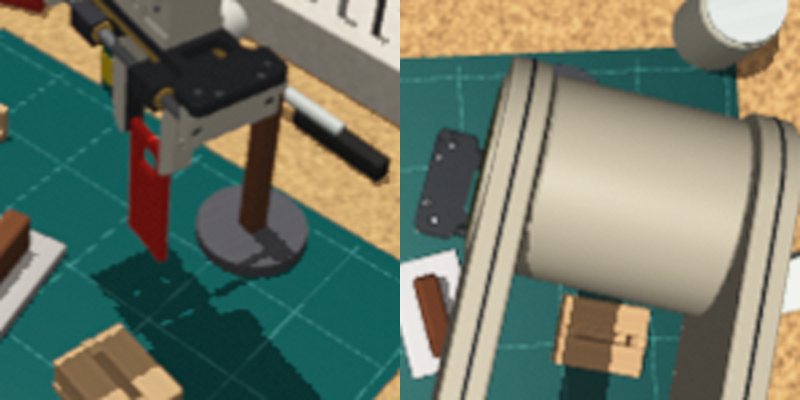

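```bash
python3 - <<'E'
from h import *
np.set_printoptions(precision=4,suppress=True)
im,c=snap("wrist","w4"); 
for n in("tag_hole","peg_tip","peg_root"):print(n,mark_of("wrist",n)[:1])
for z in(.150,.154,.158):
  P=[[.5657,-.0737,z]];print(z,proj("side",P),proj("wrist",P,c))
print(proj("wrist",[[.6088,-.083,.1545],[.6592,-.0957,.14]],c))
cv2.imwrite("pics/w4c.png",cv2.resize(im[230:430,200:460,::-1],(780,600),interpolation=cv2.INTER_CUBIC))
E
```

```text
tag_hole [{'point': [322.1, 292.9], 'score': 0.7}]
peg_tip [{'point': [321.8, 369.6], 'score': 0.66}]
peg_root [{'point': [320.7, 423.7], 'score': 0.97}]
0.15 [[335.4443 245.0144]] [[320.9734 297.1215]]
0.154 [[335.5209 243.4713]] [[320.9107 300.6363]]
0.158 [[335.5978 241.9187]] [[320.8453 304.3038]]
[[323.6696 373.562 ]
 [323.4812 426.5097]]
```

View pics/w4c.png

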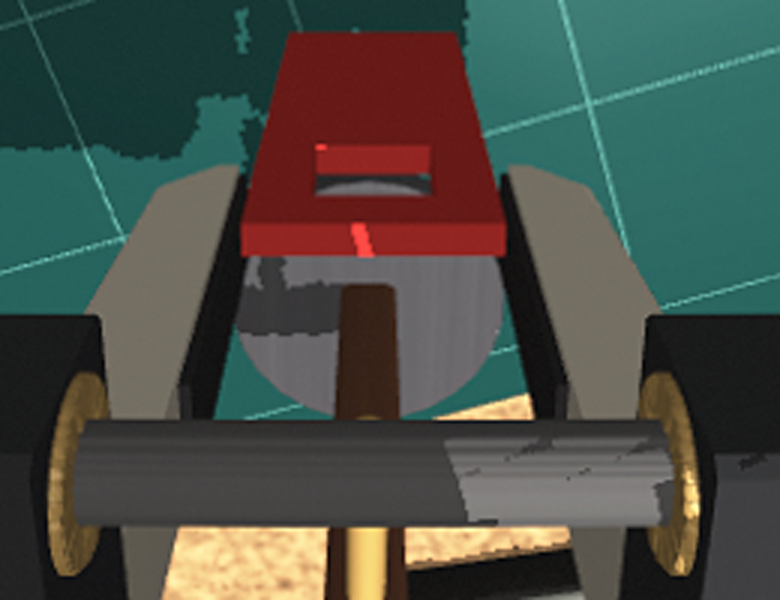

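```bash
python3 - <<'E'
from h import *
np.set_printoptions(precision=4,suppress=True)
c=calibration("wrist")
for w in((322.1,292.9),(324.,287.5)):
  for s in((336.4,248.3),(335.5,247.4)): print(tri([ray("wrist",w,c),ray("side",s)]))
# top face of tag: crop rows 222..255, cols 243-500(front), 505 ; full
f=lambda x,y:(200+x/3,230+y/3)
for z in(.16,.163,.166,.169):
  a,b=onz("wrist",f(243,222),z,c),onz("wrist",f(503,222),z,c); a2=onz("wrist",f(243,255),z,c)
  print(z,np.linalg.norm(a-b),np.linalg.norm(a2-a),a,b,(a+b)/2)
# side: tip
print(proj("side",[[.6088,-.083,.1545]]))
E
```

```text
(array([ 0.5684, -0.0738,  0.1393]), [0.000311016826288056, 0.0003110168262880339])
(array([ 0.5666, -0.0733,  0.1428]), [8.287613144606804e-05, 8.287613144594259e-05])
(array([ 0.5677, -0.0728,  0.138 ]), [0.0018429409344457514, 0.0018429409344457356])
(array([ 0.5659, -0.0723,  0.1415]), [0.0015833435394851719, 0.0015833435394849433])
0.16 0.04248459040936999 0.006067411015163636 [ 0.5595 -0.0922  0.16  ] [ 0.5698 -0.051   0.16  ] [ 0.5646 -0.0716  0.16  ]
0.163 0.04165856632856904 0.005949442886994164 [ 0.5581 -0.0914  0.163 ] [ 0.5681 -0.051   0.163 ] [ 0.5631 -0.0712  0.163 ]
0.166 0.040832542247768056 0.005831474758824593 [ 0.5567 -0.0906  0.166 ] [ 0.5665 -0.051   0.166 ] [ 0.5616 -0.0708  0.166 ]
0.169 0.04000651816696707 0.005713506630655026 [ 0.5553 -0.0899  0.169 ] [ 0.5649 -0.051   0.169 ] [ 0.5601 -0.0705  0.169 ]
[[354.6402 234.5876]]
```

```bash
python3 -m jog '[[0.6,[0,0,-0.012],[0,0,0]],[0.6,[0,0,-0.012],[0,0,0]],[0.6,[-0.015,0.001,-0.012],[0,0,0]],[0.6,[-0.03,0.001,-0.012],[0,0,0]],[0.6,[-0.03,0.001,-0.012],[0,0,0]]]'
python3 - <<'E'
from h import *
np.set_printoptions(precision=4,suppress=True)
print(get_obs()["ee_pos"])
im,c=snap("wrist");im2,_=snap("side")
print(mark_of("wrist","tag_hole")[:1],mark_of("side","tag_hole")[:1],mark_of("side","peg_tip")[:1],mark_of("wrist","peg_tip")[:1])
a=im2[200:300,310:410,::-1];b=im[240:440,220:420,::-1]
cv2.imwrite("pics/c2.png",np.hstack([cv2.resize(x,(400,400),interpolation=cv2.INTER_CUBIC) for x in(a,b)]))
E
```

```text
clock: 9.57
ee_pos: [0.5996, -0.0801, 0.1716]
ee_rot: [-180.0, 0.1, 166.0]
force: [1.2, -0.3, -0.3]
opening: 0.0438
grip_force: 15.1
[ 0.5996 -0.0801  0.1716]
[{'point': [322.2, 291.3], 'score': 0.97}] [{'point': [348.2, 236.6], 'score': 0.67}] [] []
```

View pics/c2.png

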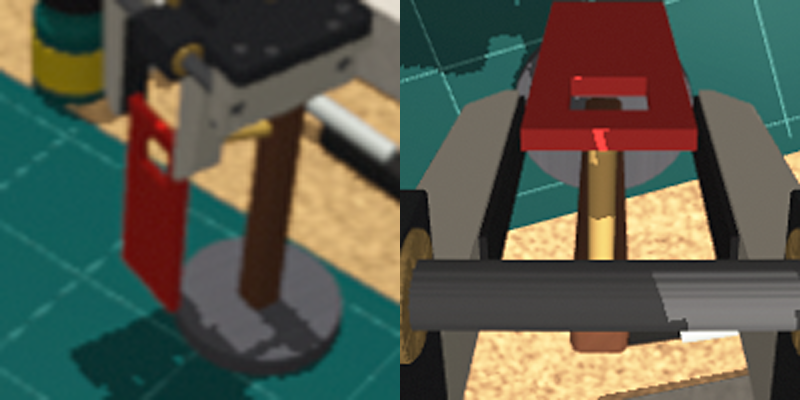

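```bash
python3 -m jog '[[0.6,[-0.01,-0.0015,0],[0,0,0]],[0.6,[-0.02,-0.0015,0.002],[0,0,0]],[0.6,[-0.03,-0.0015,0.0045],[0,0,0]],[0.6,[-0.04,-0.0015,0.007],[0,0,0]],[0.6,[-0.045,-0.0015,0.009],[0,0,0]],[0.6,[-0.045,-0.0015,0.009],[0,0,0]]]'
python3 - <<'E'
from h import *
np.set_printoptions(precision=4,suppress=True)
o=get_obs();print(o["ee_pos"],o["force"])
im,c=snap("wrist");im2,_=snap("side")
print(mark_of("wrist","tag_hole")[:1],mark_of("side","tag_hole")[:1])
a=im2[200:300,310:410,::-1];b=im[240:440,220:420,::-1]
cv2.imwrite("pics/c3.png",np.hstack([cv2.resize(x,(400,400),interpolation=cv2.INTER_CUBIC) for x in(a,b)]))
E
```

```text
clock: 10.37
ee_pos: [0.6409, -0.0919, 0.161]
ee_rot: [-180.0, -0.0, 166.0]
force: [0.2, 0.4, -0.7]
opening: 0.0433
grip_force: 15.1
[ 0.6409 -0.0919  0.161 ] [ 0.1757  0.3737 -0.7326]
[{'point': [323.9, 293.9], 'score': 0.73}] [{'point': [364.4, 232.5], 'score': 0.86}]
```

View pics/c3.png

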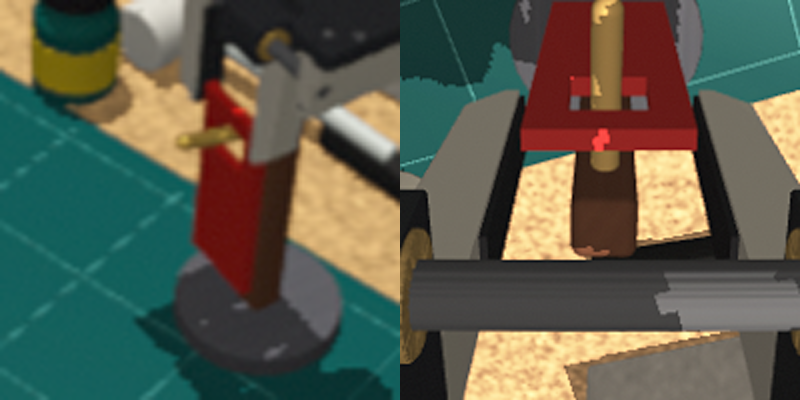

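```bash
python3 -m jog '[[0.6,[0,0,0.003],[0,0,0]],[0.6,[0,0,0.006],[0,0,0]],[0.6,[0,0,0.006],[0,0,0]],[0.45,[0,0,0.006],[0,0,0]],[0.4,[0,0,0.006],[0,0,0]],[0.2,[0,0,0.006],[0,0,0]],[0,[0,0,0.006],[0,0,0]],[0,[0,0,0.006],[0,0,0]]]'
python3 -m jog '[[0,[0,0,0],[0,0,0]],[0,[0,0,0],[0,0,0]],[0,[0,0,-0.03],[0,0,0]],[0,[0,0,-0.07],[0,0,0]],[0,[0,0,-0.11],[0,0,0]],[0,[0,0,-0.14],[0,0,0]],[0,[0,0,-0.15],[0,0,0]],[0,[0,0,-0.15],[0,0,0]]]'
python3 - <<'E'
from h import *
np.set_printoptions(precision=4,suppress=True)
im2,_=snap("side")
print(mark_of("side","tag_hole")[:1])
cv2.imwrite("pics/c4.png",cv2.resize(im2[200:300,310:410,::-1],(400,400),interpolation=cv2.INTER_CUBIC))
print(rel([0.50,0.26,0.33],R.from_euler('xyz',[180,0,101],degrees=True)))
E
```

```text
clock: 11.23
ee_pos: [0.6406, -0.0917, 0.1552]
ee_rot: [180.0, -0.0, 166.0]
force: [-0.2, -0.6, 0.6]
opening: 0.0708
grip_force: 0.0
clock: 11.9
ee_pos: [0.6426, -0.0922, 0.3104]
ee_rot: [180.0, 0.4, 166.0]
force: [-0.1, -0.4, 0.7]
opening: 0.0929
grip_force: 0.0
[{'point': [239.3, 216.4], 'score': 0.2}]
(array([ 0.2216,  0.3074, -0.0253]), array([-0.03, -0.05, 65.03]))
```

View pics/c4.png

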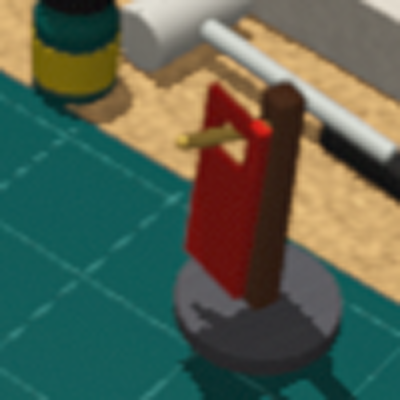

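```bash
cat > t.py <<'E'
from h import *
np.set_printoptions(precision=4,suppress=True)
def rot(yaw,th): return R.from_euler('xyz',[180,0,yaw],degrees=True)*R.from_euler('y',th,degrees=True)
def tcp(g,Rt,back=0): return np.array(g)+Rt.apply([0,0,.008-back])
E
python3 - <<'E'
from t import *
Rt=rot(101,-40)
print(rel(np.add(tcp([.5405,.2415,.066],Rt,.1),[0,.02,.1]),Rt))
E
```

```text
(array([0.2075, 0.3722, 0.0682]), array([ 22.63, -35.59,  62.26]))
```

```bash
python3 -m jog '[[0,[0.2,0.37,0.0],[22.6,-35.6,62.3]],[0,[0.2,0.37,0.0],[22.6,-35.6,62.3]],[0,[0.2,0.37,0.0],[22.6,-35.6,62.3]],[0,[0.2,0.37,0.0],[22.6,-35.6,62.3]],[0,[0.207,0.372,0.03],[22.6,-35.6,62.3]],[0,[0.207,0.372,0.03],[22.6,-35.6,62.3]],[0,[0.207,0.372,0.068],[22.6,-35.6,62.3]],[0,[0.207,0.372,0.068],[22.6,-35.6,62.3]]]'
python3 - <<'E'
from t import *
Rt=rot(101,-40)
print(rel(np.add(tcp([.5405,.2415,.066],Rt,.1),[0,.02,.04]),Rt),get_obs()["q"])
E
```

```text
clock: 12.67
ee_pos: [0.566, 0.1864, 0.2754]
ee_rot: [-173.8, 26.7, 125.2]
force: [0.4, 0.2, -0.4]
opening: 0.0928
grip_force: 0.0
(array([0.1606, 0.0497, 0.0246]), array([  7.22, -11.94,  20.91])) [ 29.4351   8.8409  83.2841 -27.1256  91.7026  -4.1942]
```

```bash
python3 -m jog '[[0,[0.16,0.05,0.0],[7.2,-11.9,20.9]],[0,[0.16,0.05,0.0],[7.2,-11.9,20.9]],[0,[0.16,0.05,0.0],[7.2,-11.9,20.9]],[0,[0.16,0.05,0.02],[7.2,-11.9,20.9]],[0,[0.16,0.05,0.025],[7.2,-11.9,20.9]],[0,[0.16,0.05,0.025],[7.2,-11.9,20.9]],[0,[0.16,0.05,0.025],[7.2,-11.9,20.9]]]'
python3 - <<'E'
from t import *
Rt=rot(101,-40)
print(get_obs()["ee_pos"],get_obs()["ee_rot"],get_obs()["q"])
im,c=snap("wrist","w5");json.dump({k:np.array(v).tolist() for k,v in c.items()},open("w5.json","w"))
print([(x["bbox"],x["score"]) for x in recognise("wrist","board2")],[(x["point"],x["score"]) for x in mark_of("wrist","board2")])
print(rel(tcp([.5405,.2415,.066],Rt,0),Rt))
# predicted red board corners
yaw=np.radians(101);rx=np.array([np.cos(yaw),np.sin(yaw),0]);ry=np.array([-rx[1],rx[0],0]);up=np.array([0,0,1.])
bx=.5*rx-.866*up;bz=.866*rx+.5*up
P=[np.array([.5443,.2219,.095])+s*ry*.033+k*bz*.006+l*bx for l in(0,.06) for k in(0,1) for s in(-1,1)]
print(proj("wrist",P,c).round(0).tolist())
E
```

```text
clock: 13.25
ee_pos: [0.5298, 0.3171, 0.1764]
ee_rot: [-179.6, 39.9, 101.6]
force: [0.4, 0.0, 1.6]
opening: 0.093
grip_force: 0.0
[0.5298 0.3171 0.1764] [-179.5589   39.9455  101.5852] [ 44.4686  32.8802  68.6285 -33.0559 101.242   33.1244]
[([282.3, 187.7, 77.7, 83.6], 0.78), ([286.4, 291.9, 67.8, 15.2], 0.61), ([288.0, 271.1, 67.6, 17.5], 0.61)] [([321.4, 205.2], 0.94)]
(array([ 0.0154, -0.007 ,  0.1462]), array([ 0.23, -0.37, -0.02]))
[[357.0, 263.0], [280.0, 262.0], [358.0, 263.0], [279.0, 262.0], [358.0, 193.0], [281.0, 193.0], [358.0, 192.0], [280.0, 191.0]]
```

View pics/w5.png

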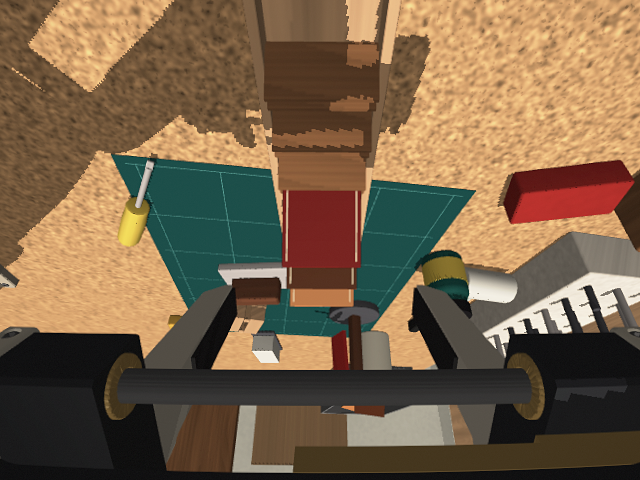

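```bash
python3 -m jog '[[0,[0.012,-0.0045,0.03],[0.2,-0.4,0]],[0,[0.012,-0.0045,0.06],[0.2,-0.4,0]],[0,[0.012,-0.0045,0.09],[0.2,-0.4,0]],[0,[0.012,-0.0045,0.12],[0.2,-0.4,0]],[0,[0.012,-0.0045,0.14],[0.2,-0.4,0]],[0,[0.012,-0.0045,0.145],[0.2,-0.4,0]],[0,[0.012,-0.0045,0.145],[0.2,-0.4,0]],[0,[0.012,-0.0045,0.145],[0.2,-0.4,0]]]' 15
python3 -m jog '[[0.4,[0,0,0],[0,0,0]],[0.4,[0,0,0],[0,0,0]],[0.4,[0,0,0],[0,0,0]],[0.4,[0,0,0],[0,0,0]],[0.4,[0,0,0],[0,0,0]],[0.4,[0,0,0],[0,0,0]],[0.4,[0,0,0],[0,0,0]],[0.4,[0,0,0],[0,0,0]]]'
python3 - <<'E'
from t import *
o=get_obs();print(o["ee_pos"],o["ee_rot"],o["ft_torque"])
Rt=rot(101,-40)
im,c=snap("wrist");print([(x["bbox"],x["score"]) for x in recognise("wrist","board2")])
Rc=R.from_euler('xyz',o["ee_rot"],degrees=True)
yaw=np.radians(101.3);print(Rc.inv().apply(-(.5*np.array([np.cos(yaw),np.sin(yaw),0])-.866*np.array([0,0,1]))))
E
```

```text
clock: 14.07
ee_pos: [0.5439, 0.2361, 0.0628]
ee_rot: [180.0, 40.0, 101.0]
force: [0.5, 0.3, 0.3]
opening: 0.0928
grip_force: 0.0
clock: 14.73
ee_pos: [0.5427, 0.236, 0.0603]
ee_rot: [-179.8, 40.1, 101.2]
force: [-0.5, 1.4, 1.6]
opening: 0.0657
grip_force: 15.0
[0.5427 0.236  0.0603] [-179.7967   40.1378  101.2224] [0.2897 0.0564 0.044 ]
[([254.2, 262.3, 140.0, 107.7], 0.93), ([273.5, 415.1, 100.2, 7.0], 0.91)]
[-0.9405 -0.0005 -0.3397]
```

```bash
python3 -m jog '[[0.4,[-0.0094,0,-0.0034],[0,0,0]],[0.4,[-0.0188,0,-0.0068],[0,0,0]],[0.4,[-0.0376,0,-0.0136],[0,0,0]],[0.4,[-0.0564,0,-0.0204],[0,0,0]],[0.4,[-0.0752,0,-0.0272],[0,0,0]],[0.4,[-0.0846,0,-0.0306],[0,0,0]],[0.4,[-0.0846,0,-0.0306],[0,0,0]]]'
python3 - <<'E'
from t import *
print(get_obs()["ee_pos"])
im,c=snap("wrist");print([(x["bbox"],x["score"]) for x in recognise("wrist","board2")])
print(rel([.5437,.05,.28],rot(103.3,20)))
E
```

```text
clock: 15.42
ee_pos: [0.5528, 0.1908, 0.1411]
ee_rot: [179.9, 40.1, 100.9]
force: [0.4, 0.7, 0.2]
opening: 0.0657
grip_force: 15.0
[0.5528 0.1908 0.1411]
[([253.6, 186.2, 139.1, 186.1], 0.91), ([264.3, 138.6, 117.6, 51.2], 0.74)]
(array([-0.1964, -0.035 , -0.02  ]), array([-0.58, 60.11, -2.31]))
```

```bash
python3 -m jog '[[0.4,[-0.026,0,-0.03],[0,0,0]],[0.4,[-0.052,0,-0.06],[0,0,0]],[0.4,[-0.08,0,-0.09],[0,7,0]],[0.4,[-0.11,0,-0.1],[0,14,-1]],[0.4,[-0.13,-0.02,-0.1],[0,21,-2]],[0.4,[-0.15,-0.035,-0.08],[0,28,-2]],[0.4,[-0.17,-0.035,-0.05],[-0.5,35,-2]],[0.4,[-0.19,-0.035,-0.03],[-0.5,42,-2]]]'
python3 - <<'E'
from t import *
print(get_obs()["ee_pos"])
im,c=snap("top");T=c
hsv=cv2.cvtColor(im,cv2.COLOR_RGB2HSV).astype(int);m=((hsv[...,1]<60)&(hsv[...,2]>110)).astype(np.uint8)
k=np.zeros_like(m);k[245:305,405:485]=m[245:305,405:485]
n,l,s,_=cv2.connectedComponentsWithStats(k);i=1+np.argmax(s[1:,4]);p=np.argwhere(l==i)[:,::-1]
q=np.array([onz("top",a.astype(float),.04,c)[:2] for a in p])*1000;print(s[i],cv2.minAreaRect(q.astype(np.float32)))
y=np.radians(103.3);bx=np.array([np.cos(y),np.sin(y),0])
print(rel(tcp(np.array([.5237,-.3148,.18])-.0135*bx,rot(103.3,20)),rot(103.3,20)))
E
```

```text
clock: 16.18
ee_pos: [0.5415, 0.0615, 0.2838]
ee_rot: [-179.9, -2.1, 103.2]
force: [-0.0, -0.3, -0.8]
opening: 0.0657
grip_force: 15.0
[0.5415 0.0615 0.2838]
[421 261  46  28 850] ((522.5198364257812, -316.0242614746094), (45.025264739990234, 100.57386779785156), 13.243157386779785)
(array([-0.3644, -0.0939,  0.0949]), array([-0.02, 17.54, -1.25]))
```

```bash
python3 -m jog '[[0.4,[-0.04,-0.01,0],[0,6,-1]],[0.4,[-0.08,-0.02,0],[0,12,-1.2]],[0.4,[-0.12,-0.03,0],[0,17.5,-1.2]],[0.4,[-0.16,-0.04,0],[0,17.5,-1.2]],[0.4,[-0.2,-0.05,0],[0,17.5,-1.2]],[0.4,[-0.24,-0.06,0.01],[0,17.5,-1.2]],[0.4,[-0.28,-0.07,0.03],[0,17.5,-1.2]],[0.4,[-0.32,-0.08,0.04],[0,17.5,-1.2]]]'
python3 -m jog '[[0.4,[-0.04,-0.01,0.02],[0,0,0]],[0.4,[-0.04,-0.01,0.02],[0,0,0]],[0.4,[-0.04,-0.01,0.02],[0,0,0]]]'
python3 - <<'E'
from t import *
o=get_obs();print(o["ee_pos"],o["q"])
y=np.radians(103.3);bx=np.array([np.cos(y),np.sin(y),0]);Rt=rot(103.3,20)
for z in(.1,.0445):print(rel(tcp(np.array([.5232,-.3153,z])-.0135*bx,Rt),Rt))
im,c=snap("wrist","w6");snap("side","s6")
for cam in("side","wrist"):print([(x["bbox"],x["score"]) for x in recognise(cam,"board2")][:2],[(x["point"],x["score"]) for x in mark_of(cam,"board2")][:2])
# predicted board corners
Rc=R.from_euler('xyz',o["ee_rot"],degrees=True);g=o["ee_pos"]+Rc.apply([0,0,-.008])
bxt=Rc.apply([.94,0,.342]);byt=Rc.apply([0,1,0]);bz=np.cross(byt,bxt)
print("bx",bxt)
P=[g+(.0135+a*.05)*bxt+b*.033*byt for a in(-1,1) for b in(-1,1)]
print(proj("side",P).round(1).tolist(),proj("side",[g+.0135*bxt]),proj("wrist",P,c).round(1).tolist())
E
```

```text
clock: 16.9
ee_pos: [0.535, -0.2626, 0.2323]
ee_rot: [-179.7, -19.5, 104.1]
force: [1.0, 0.2, -0.8]
opening: 0.0655
grip_force: 15.0
clock: 17.15
ee_pos: [0.5317, -0.2944, 0.1983]
ee_rot: [-179.5, -19.7, 103.9]
force: [0.3, 0.3, -1.1]
opening: 0.0656
grip_force: 15.0
[ 0.5317 -0.2944  0.1983] [-40.4131  24.37    70.7758  11.1137 101.1549 -53.8475]
(array([-0.0629, -0.0126,  0.09  ]), array([-0.73,  0.31,  0.6 ]))
(array([-0.0816, -0.0121,  0.1422]), array([-0.73,  0.31,  0.6 ]))
[([232.3, 200.6, 20.8, 24.7], 0.68), ([382.0, 271.8, 37.4, 37.9], 0.55)] [([255.1, 226.3], 0.76), ([240.1, 218.8], 0.69)]
[([253.4, 184.2, 141.8, 185.6], 0.89), ([447.9, 10.9, 171.0, 166.6], 0.36)] [([326.5, 289.5], 0.85), ([310.1, 130.2], 0.4)]
bx [-0.2439  0.9701 -0.0052]
[[443.9, 326.9], [458.5, 297.0], [381.7, 299.8], [399.1, 272.7]] [[420.374 298.446]] [[253.4, 396.5], [392.4, 396.6], [254.8, 187.2], [391.1, 187.2]]
```

```bash
python3 -m jog '[[0.4,[-0.03,-0.006,0.04],[-0.7,0.3,0.6]],[0.4,[-0.064,-0.0126,0.07],[-0.7,0.3,0.6]],[0.4,[-0.064,-0.0126,0.09],[-0.7,0.3,0.6]],[0.4,[-0.064,-0.0126,0.09],[-0.7,0.3,0.6]],[0.4,[-0.064,-0.0126,0.09],[-0.7,0.3,0.6]]]'
python3 - <<'E'
from t import *
o=get_obs();print(o["ee_pos"],o["q"])
y=np.radians(103.3);bx=np.array([np.cos(y),np.sin(y),0]);Rt=rot(103.3,20)
for z in(.1,.0445):print(rel(tcp(np.array([.5232,-.3153,z])-.0145*bx,Rt),Rt))
E
```

```text
clock: 17.87
ee_pos: [0.528, -0.3256, 0.0967]
ee_rot: [179.8, -19.8, 103.6]
force: [-0.0, 0.6, -0.9]
opening: 0.0659
grip_force: 15.0
[ 0.528  -0.3256  0.0967] [-42.9029  30.8106  73.1834  10.9829  92.5476 -57.5434]
(array([-0.002 , -0.0023,  0.0038]), array([0.13, 0.2 , 0.25]))
(array([-0.0208, -0.0025,  0.056 ]), array([0.13, 0.2 , 0.25]))
```

```bash
python3 -m jog '[[0.4,[-0.005,-0.0025,0.014],[0.1,0.2,0.2]],[0.4,[-0.011,-0.0025,0.03],[0.1,0.2,0.2]],[0.4,[-0.016,-0.0025,0.044],[0.1,0.2,0.2]],[0.4,[-0.019,-0.0025,0.051],[0.1,0.2,0.2]],[0.4,[-0.0208,-0.0025,0.056],[0.1,0.2,0.2]],[0.4,[-0.0208,-0.0025,0.056],[0.1,0.2,0.2]],[0.4,[-0.0208,-0.0025,0.056],[0.1,0.2,0.2]]]'
python3 - <<'E'
from t import *
o=get_obs();print(o["ee_pos"],o["force"],o["ft_torque"])
y=np.radians(103.3);bx=np.array([np.cos(y),np.sin(y),0]);Rt=rot(103.3,20)
for z in(.0445,.042):print(rel(tcp(np.array([.5232,-.3153,z])-.0145*bx,Rt),Rt))
im,c=snap("wrist")
print([(x["bbox"],x["score"]) for x in recognise("wrist","board2")])
E
```

```text
clock: 18.45
ee_pos: [0.527, -0.3286, 0.0381]
ee_rot: [179.8, -19.8, 103.4]
force: [-0.4, -0.7, 0.2]
opening: 0.0655
grip_force: 15.0
[ 0.527  -0.3286  0.0381] [-0.38   -0.6805  0.1776] [-0.2762  0.0054  0.0272]
(array([ 0.0015, -0.0007,  0.0018]), array([0.15, 0.2 , 0.07]))
(array([ 0.0007, -0.0007,  0.0041]), array([0.15, 0.2 , 0.07]))
[([252.4, 184.2, 142.4, 185.5], 0.97)]
```

```bash
python3 -m jog '[[0.4,[0.001,-0.001,0.002],[0,0,0]],[0.4,[0.001,-0.001,0.0038],[0,0,0]],[0.4,[0.001,-0.001,0.0038],[0,0,0]]]'
python3 -m jog '[[0.28,[0,0,0],[0,0,0]],[0.25,[0,0,0],[0,0,0]],[0.2,[0,0,0],[0,0,0]],[0.1,[0,0,0],[0,0,0]],[0,[0,0,0],[0,0,0]],[0,[0,0,0],[0,0,0]],[0,[0,0,0],[0,0,0]],[0,[0,0,0],[0,0,0]]]'
python3 -m jog '[[0,[0,0,-0.02],[0,0,0]],[0,[0,0,-0.05],[0,0,0]],[0,[0,0,-0.09],[0,0,0]],[0,[0,0,-0.13],[0,0,0]],[0,[0,0,-0.15],[0,0,0]],[0,[0,0,-0.15],[0,0,0]]]'
cat > pile.py <<'E'
from t import *
import sys
def pile(z,lohi,name=None):
    im,c=snap("wrist",name);h=cv2.cvtColor(im,cv2.COLOR_RGB2HSV).astype(int)
    p=proj("wrist",[[.5232,-.3153,z]],c)[0].astype(int)
    m=lohi(h).astype(np.uint8);x,y=p;k=np.zeros_like(m);k[max(0,y-110):y+110,max(0,x-110):x+110]=m[max(0,y-110):y+110,max(0,x-110):x+110]
    n,l,s,_=cv2.connectedComponentsWithStats(k);i=1+np.argmax(s[1:,4]);q=np.argwhere(l==i)[:,::-1].astype(float)
    w=np.array([onz("wrist",a,z,c)[:2] for a in q])*1000;r=cv2.minAreaRect(w.astype(np.float32))
    print("px",s[i],"rect",r,p)
    yy=np.radians(103.3);d=np.array(r[0])/1000-[.5232,-.3153];print("off along block x,y",d@[np.cos(yy),np.sin(yy)],d@[-np.sin(yy),np.cos(yy)])
RED=lambda h:((h[...,0]<7)|(h[...,0]>172))&(h[...,1]>130)&(h[...,2]>40)
E
python3 - <<'E'
from pile import *
print(get_obs()["ee_pos"])
pile(.046,RED,"w7")
E
```

```text
clock: 18.8
ee_pos: [0.5252, -0.3264, 0.0344]
ee_rot: [179.8, -19.8, 103.4]
force: [0.1, -0.7, -0.1]
opening: 0.0657
grip_force: 15.0
clock: 19.47
ee_pos: [0.5253, -0.3266, 0.0344]
ee_rot: [179.8, -19.8, 103.4]
force: [0.1, -0.7, 1.2]
opening: 0.0926
grip_force: 0.0
clock: 19.97
ee_pos: [0.5388, -0.3796, 0.1825]
ee_rot: [179.5, -19.3, 103.4]
force: [-0.0, -0.1, 1.4]
opening: 0.0928
grip_force: 0.0
[ 0.5388 -0.3796  0.1825]
px [ 285  159   74  112 7546] rect ((523.4386596679688, -317.05987548828125), (65.51107025146484, 99.70438385009766), 13.22927474975586) [321 212]
off along block x,y -0.0017675772378071555 0.00017260034691168267
```

```bash
python3 - <<'E'
from t import *
Rt=rot(101.2,-40)
pre=np.array([.5509,.1948,.0603])+Rt.apply([0,0,-.12])+[0,0,.03]
print(pre,rel(pre,Rt),rel([.54,0,.28],Rt))
E
```

```text
[0.5359 0.2705 0.1822] (array([0.5964, 0.1469, 0.2087]), array([  0.75, -59.49,   2.06])) (array([0.3801, 0.0894, 0.0281]), array([  0.75, -59.49,   2.06]))
```

```bash
python3 -m jog '[[0,[0.04,0.01,-0.02],[0,-6,0]],[0,[0.08,0.02,-0.03],[0,-13,0]],[0,[0.12,0.03,-0.03],[0,-20,0]],[0,[0.16,0.04,-0.02],[0,-27,1]],[0,[0.2,0.05,-0.01],[0,-34,1]],[0,[0.24,0.06,0],[0,-41,1]],[0,[0.28,0.07,0.005],[0.7,-48,2]],[0,[0.32,0.08,0.01],[0.7,-55,2]]]'
python3 - <<'E'
from t import *
Rt=rot(101.2,-40)
pre=np.array([.5509,.1948,.0603])+Rt.apply([0,0,-.12])+[0,0,.03]
print(rel(pre,Rt))
E
```

```text
clock: 20.68
ee_pos: [0.5426, -0.0873, 0.2685]
ee_rot: [-179.7, 32.6, 101.6]
force: [0.7, -0.2, -0.7]
opening: 0.093
grip_force: 0.0
(array([ 0.3429,  0.0647, -0.1171]), array([-0.09, -7.42,  0.35]))
```

```bash
python3 -m jog '[[0,[0.035,0.0065,-0.018],[0,-4,0]],[0,[0.07,0.013,-0.036],[0,-7.4,0.3]],[0,[0.105,0.02,-0.054],[0,-7.4,0.3]],[0,[0.14,0.03,-0.07],[0,-7.4,0.3]],[0,[0.17,0.035,-0.09],[0,-7.4,0.3]],[0,[0.205,0.04,-0.11],[0,-7.4,0.3]],[0,[0.24,0.05,-0.117],[0,-7.4,0.3]],[0,[0.28,0.06,-0.117],[0,-7.4,0.3]]]'
python3 -m jog '[[0,[0.04,0.005,0],[0,0,0]],[0,[0.063,0.005,0],[0,0,0]],[0,[0.063,0.005,0],[0,0,0]],[0,[0.063,0.005,0],[0,0,0]]]'
python3 - <<'E'
from t import *
Rt=rot(101.2,-40)
o=get_obs();print(o["ee_pos"],o["ee_rot"])
print(rel([.5509,.1948,.0603],Rt))
im,c=snap("wrist","w8")
print([(x["bbox"],x["score"]) for x in recognise("wrist","board1")])
# expected board face corners from red's grasp: tool frame at grasp: upper end at grasp -.0365*bx, lower end +.0635
g=np.array([.5509,.1948,.0603])+Rt.apply([0,0,-.008]);bx=Rt.apply([.94,0,.342]);by=Rt.apply([0,1,0]);bz=Rt.apply([.342,0,-.94])
print(proj("wrist",[g-.0355*bx+s*.033*by+k*.003*bz for s in(-1,1) for k in(-1,1)],c).round(1).tolist())
E
```

```text
clock: 21.35
ee_pos: [0.5429, 0.2184, 0.2178]
ee_rot: [-179.8, 39.6, 101.3]
force: [0.9, -0.3, 1.4]
opening: 0.0928
grip_force: 0.0
clock: 21.68
ee_pos: [0.5369, 0.2642, 0.1744]
ee_rot: [-179.3, 39.8, 101.7]
force: [0.7, -0.9, 0.9]
opening: 0.0932
grip_force: 0.0
[0.5369 0.2642 0.1744] [-179.2863   39.826   101.7064]
(array([0.0187, 0.0013, 0.1329]), array([-0.39, -0.17,  0.39]))
[([287.4, 262.7, 74.6, 26.4], 0.92), ([283.7, 183.0, 84.5, 83.3], 0.89), ([240.7, 342.8, 39.9, 19.6], 0.66)]
[[284.6, 259.4], [283.7, 259.3], [364.5, 260.1], [365.4, 260.1]]
```

```bash
python3 -m jog '[[0,[0.008,0.0025,0.03],[-0.4,-0.2,0.4]],[0,[0.015,0.0025,0.06],[-0.4,-0.2,0.4]],[0,[0.015,0.0025,0.09],[-0.4,-0.2,0.4]],[0,[0.015,0.0025,0.115],[-0.4,-0.2,0.4]],[0,[0.015,0.0025,0.13],[-0.4,-0.2,0.4]],[0.4,[0.015,0.0025,0.1315],[-0.4,-0.2,0.4]],[0.4,[0.015,0.0025,0.1315],[-0.4,-0.2,0.4]],[0.4,[0.015,0.0025,0.1315],[-0.4,-0.2,0.4]]]' 15
python3 -m jog '[[0.4,[0,0,0],[0,0,0]],[0.4,[0,0,0],[0,0,0]],[0.4,[0,0,0],[0,0,0]],[0.4,[0,0,0],[0,0,0]],[0.4,[0,0,0],[0,0,0]],[0.4,[0,0,0],[0,0,0]]]'
python3 -m jog '[[0.4,[-0.0094,0,-0.0034],[0,0,0]],[0.4,[-0.0188,0,-0.0068],[0,0,0]],[0.4,[-0.0376,0,-0.0136],[0,0,0]],[0.4,[-0.0564,0,-0.0204],[0,0,0]],[0.4,[-0.0752,0,-0.0272],[0,0,0]],[0.4,[-0.0846,0,-0.0306],[0,0,0]],[0.4,[-0.0846,0,-0.0306],[0,0,0]]]'
python3 - <<'E'
from t import *
o=get_obs();print(o["ee_pos"],o["q"])
im,c=snap("wrist");print([(x["bbox"],x["score"]) for x in recognise("wrist","board1")])
E
```

```text
clock: 22.45
ee_pos: [0.5555, 0.1945, 0.0686]
ee_rot: [179.4, 39.8, 100.6]
force: [-0.2, -0.7, 0.9]
opening: 0.0774
grip_force: 0.0
clock: 22.95
ee_pos: [0.5545, 0.1945, 0.0685]
ee_rot: [179.5, 39.9, 100.7]
force: [-5.1, -0.4, 5.8]
opening: 0.0658
grip_force: 15.0
clock: 23.53
ee_pos: [0.5645, 0.149, 0.148]
ee_rot: [179.2, 39.8, 100.5]
force: [0.1, 0.0, 0.6]
opening: 0.0659
grip_force: 15.0
[0.5645 0.149  0.148 ] [ 31.6427  21.0819  87.298  -37.0303  87.9513  27.7335]
[([255.9, 128.3, 114.8, 45.9], 0.96), ([254.0, 173.6, 140.1, 197.0], 0.93), ([249.0, 340.0, 4.3, 21.1], 0.63)]
```

```bash
python3 - <<'E'
from t import *
o=get_obs();c=calibration("wrist");Rc=R.from_euler('xyz',o["ee_rot"],degrees=True)
for zo in(-.008,):
  for d in(.0127,.0145,.018,.021,.024):
    print(d,proj("wrist",[o["ee_pos"]+Rc.apply(np.array([0,0,zo])+(d+.05)*np.array([.94,0,.342]))],c))
print(rel([.5437,.02,.28],rot(103.3,20)))
E
```

```text
0.0127 [[322.9449 187.4767]]
0.0145 [[322.9459 183.792 ]]
0.018 [[322.948  176.6422]]
0.021 [[322.9498 170.53  ]]
0.024 [[322.9516 164.4332]]
(array([-0.1816, -0.0427, -0.0253]), array([-0.01, 59.81, -2.4 ]))
```

```bash
python3 -m jog '[[0.4,[-0.026,0,-0.03],[0,0,0]],[0.4,[-0.052,0,-0.06],[0,0,0]],[0.4,[-0.08,0,-0.09],[0,7,0]],[0.4,[-0.11,0,-0.1],[0,14,-1]],[0.4,[-0.13,-0.02,-0.1],[0,21,-2]],[0.4,[-0.15,-0.035,-0.08],[0,28,-2]],[0.4,[-0.17,-0.04,-0.05],[0,35,-2]],[0.4,[-0.19,-0.04,-0.03],[0,42,-2]]]'
python3 - <<'E'
from t import *
y=np.radians(103.3);bx=np.array([np.cos(y),np.sin(y),0]);Rt=rot(103.3,20)
print(rel(tcp(np.array([.5232,-.3153,.12])-.0185*bx,Rt),Rt))
E
```

```text
clock: 24.3
ee_pos: [0.5466, 0.0172, 0.2894]
ee_rot: [-179.9, -2.3, 103.1]
force: [0.4, -0.1, -1.1]
opening: 0.0658
grip_force: 15.0
(array([-0.3412, -0.0976,  0.1635]), array([-0.03, 17.7 , -0.26]))
```

```bash
python3 -m jog '[[0.4,[-0.04,-0.012,0],[0,6,0]],[0.4,[-0.08,-0.024,0],[0,12,0]],[0.4,[-0.12,-0.036,0],[0,17.7,-0.3]],[0.4,[-0.16,-0.048,0],[0,17.7,-0.3]],[0.4,[-0.2,-0.06,0.0],[0,17.7,-0.3]],[0.4,[-0.24,-0.07,0.01],[0,17.7,-0.3]],[0.4,[-0.28,-0.08,0.03],[0,17.7,-0.3]],[0.4,[-0.315,-0.09,0.05],[0,17.7,-0.3]]]'
python3 -m jog '[[0.4,[-0.04,-0.008,0.03],[0,0,0]],[0.4,[-0.06,-0.008,0.06],[0,0,0]],[0.4,[-0.06,-0.008,0.09],[0,0,0]],[0.4,[-0.06,-0.008,0.09],[0,0,0]],[0.4,[-0.06,-0.008,0.09],[0,0,0]],[0.4,[-0.06,-0.008,0.09],[0,0,0]]]'
python3 - <<'E'
from t import *
o=get_obs();print(o["ee_pos"])
y=np.radians(103.3);bx=np.array([np.cos(y),np.sin(y),0]);Rt=rot(103.3,20)
for z in(.12,.056,.049):print(rel(tcp(np.array([.5232,-.3153,z])-.0185*bx,Rt),Rt))
E
```

```text
clock: 24.97
ee_pos: [0.5292, -0.3058, 0.2295]
ee_rot: [-179.7, -19.7, 103.1]
force: [0.2, -0.5, -0.3]
opening: 0.0655
grip_force: 15.0
clock: 25.47
ee_pos: [0.5277, -0.3309, 0.1275]
ee_rot: [-179.8, -19.7, 103.2]
force: [0.5, -0.8, 1.1]
opening: 0.0658
grip_force: 15.0
[ 0.5277 -0.3309  0.1275]
(array([-0.0047, -0.0008,  0.0143]), array([-0.19,  0.31, -0.12]))
(array([-0.0262, -0.0005,  0.0746]), array([-0.19,  0.31, -0.12]))
(array([-0.0286, -0.0005,  0.0812]), array([-0.19,  0.31, -0.12]))
```

```bash
cat > place.py <<'E'
from t import *
import sys
off=float(sys.argv[1]);Rt=rot(103.4,20);y=np.radians(103.3);bx=np.array([np.cos(y),np.sin(y),0]);by=np.array([-bx[1],bx[0],0])
o=get_obs();print(o["ee_pos"],o["force"])
for z in map(float,sys.argv[2:]):
    p=tcp(np.array([.5232,-.3153,z])-off*bx,Rt);p+=by*(-.4361-p@by);print(z,rel(p,Rt))
E
python3 -m jog '[[0.4,[-0.01,-0.0007,0.025],[0,0.3,0]],[0.4,[-0.02,-0.0007,0.05],[0,0.3,0.2]],[0.4,[-0.022,-0.0007,0.056],[0,0.3,0.2]],[0.4,[-0.022,-0.0007,0.056],[0,0.3,0.2]],[0.4,[-0.022,-0.0007,0.056],[0,0.3,0.2]],[0.4,[-0.022,-0.0007,0.056],[0,0.3,0.2]]]'
python3 place.py 0.0185 .068 .056 .0485
```

```text
clock: 25.97
ee_pos: [0.5278, -0.3341, 0.0689]
ee_rot: [-179.8, -19.8, 103.0]
force: [-0.5, -1.0, 0.2]
opening: 0.0658
grip_force: 15.0
[ 0.5278 -0.3341  0.0689] [-0.5281 -0.993   0.2415]
0.068 (array([ 0.0005, -0.0007,  0.0092]), array([-0.05,  0.17, -0.41]))
0.056 (array([-0.0036, -0.0007,  0.0204]), array([-0.05,  0.17, -0.41]))
0.0485 (array([-0.0061, -0.0006,  0.0275]), array([-0.05,  0.17, -0.41]))
```

```bash
python3 -m jog '[[0.4,[0.0003,-0.0007,0.009],[0,0.2,-0.4]],[0.4,[0.0003,-0.0007,0.009],[0,0.2,-0.4]],[0.4,[0.0003,-0.0007,0.009],[0,0.2,-0.4]]]'
python3 -m jog '[[0.4,[-0.002,0,0.0055],[0,0,0]],[0.4,[-0.004,0,0.011],[0,0,0]],[0.4,[-0.004,0,0.011],[0,0,0]]]'
python3 place.py 0.0185 .056 .0485
```

```text
clock: 26.22
ee_pos: [0.5248, -0.3298, 0.0577]
ee_rot: [-179.8, -20.2, 103.3]
force: [-0.2, 0.2, -0.4]
opening: 0.0655
grip_force: 15.0
clock: 26.47
ee_pos: [0.5252, -0.3305, 0.0457]
ee_rot: [-179.8, -20.2, 103.3]
force: [0.7, -0.7, 0.4]
opening: 0.0658
grip_force: 15.0
[ 0.5252 -0.3305  0.0457] [ 0.6687 -0.6764  0.3886]
0.056 (array([ 0.0005,  0.001 , -0.0028]), array([-0.12, -0.15, -0.08]))
0.0485 (array([-0.0021,  0.0011,  0.0043]), array([-0.12, -0.15, -0.08]))
```

```bash
python3 -m jog '[[0.4,[-0.001,0.0007,0.002],[0,0,0]],[0.4,[-0.002,0.0007,0.0043],[0,0,0]],[0.4,[-0.002,0.0007,0.0043],[0,0,0]],[0.4,[-0.002,0.0007,0.0043],[0,0,0]]]'
python3 place.py 0.0185 .0485
python3 -m jog '[[0.28,[0,0,0],[0,0,0]],[0.25,[0,0,0],[0,0,0]],[0.2,[0,0,0],[0,0,0]],[0.1,[0,0,0],[0,0,0]],[0,[0,0,0],[0,0,0]],[0,[0,0,0],[0,0,0]],[0,[0,0,0],[0,0,0]],[0,[0,0,0],[0,0,0]]]'
python3 -m jog '[[0,[0,0,-0.02],[0,0,0]],[0,[0,0,-0.05],[0,0,0]],[0,[0,0,-0.09],[0,0,0]],[0,[0,0,-0.13],[0,0,0]],[0,[0,0,-0.15],[0,0,0]],[0,[0,0,-0.15],[0,0,0]]]'
cat >> pile.py <<'E'
BROWN=lambda h:(h[...,2]<95)&(h[...,1]>90)&(h[...,0]<25)
E
python3 - <<'E'
from pile import *
pile(.052,BROWN,"w9");pile(.046,RED)
E
```

```text
clock: 26.8
ee_pos: [0.5254, -0.3309, 0.0422]
ee_rot: [-179.8, -20.2, 103.3]
force: [-3.2, -0.5, 9.8]
opening: 0.0659
grip_force: 15.0
[ 0.5254 -0.3309  0.0422] [-3.2043 -0.4913  9.7769]
0.0485 (array([-0.0005,  0.0009,  0.0011]), array([-0.18, -0.17, -0.08]))
clock: 27.47
ee_pos: [0.5255, -0.3301, 0.041]
ee_rot: [-179.8, -20.2, 103.3]
force: [0.2, -0.2, -0.0]
opening: 0.0929
grip_force: 0.0
clock: 27.97
ee_pos: [0.5401, -0.3839, 0.1888]
ee_rot: [179.9, -19.7, 103.4]
force: [1.0, -0.0, 0.8]
opening: 0.0931
grip_force: 0.0
px [286 262  18  12 118] rect ((511.2536315917969, -372.5185546875), (15.143203735351562, 9.772405624389648), 13.365378379821777) [322 208]
off along block x,y -0.05293562964005599 0.02478906680941753
px [286 264  73   4 223] rect ((533.514404296875, -363.43804931640625), (64.65756225585938, 2.694990634918213), 13.354001998901367) [323 210]
off along block x,y -0.04921975856917608 0.0010363852469872734
```

```bash
python3 - <<'E'
from pile import *
im=cv2.imread("pics/w9.png");h=cv2.cvtColor(im,cv2.COLOR_BGR2HSV)
for y in range(150,280,10):print(y,h[y,322],h[y,300],h[y,275],h[y,370])
print([(x["bbox"],x["score"]) for x in recognise("wrist","board1")])
E
```

```text
150 [ 87 114  96] [ 86 113  97] [ 86 111  94] [ 86 112  96]
160 [  9 130 108] [ 10 130 108] [ 85 113  97] [ 86 110  97]
170 [ 10 131 109] [ 10 133 107] [ 15 126 192] [ 86  99 113]
180 [ 11 131 107] [ 10 131 107] [ 15 128 174] [ 86 116  90]
190 [ 10 130 108] [ 10 132 108] [ 15 126 176] [ 15 126 200]
200 [ 10 132 108] [ 10 132 106] [ 15 127 186] [ 15 126 186]
210 [ 10 132 106] [ 10 135 104] [ 15 127 155] [ 15 127 163]
220 [ 10 131 105] [ 10 134 105] [ 15 124 189] [ 15 125 183]
230 [ 10 134 105] [ 10 131 105] [ 15 128 180] [ 15 126 182]
240 [ 10 135 104] [ 10 136 105] [ 15 128 182] [ 15 126 194]
250 [ 10 136 103] [ 10 132 104] [ 15 126 192] [ 15 127 181]
260 [ 10 135 104] [ 10 134 105] [ 15 128 179] [ 15 125 194]
270 [150   7  39] [120  20  38] [ 15 126 184] [ 16 126 168]
[([284.8, 152.6, 76.8, 114.0], 0.83), ([317.3, 263.0, 41.7, 5.1], 0.57)]
```

```bash
sed -i 's/^BROWN.*/BROWN=lambda h:(h[...,2]<125)\&(h[...,1]>100)\&(h[...,0]<13)\&(h[...,0]>6)/' pile.py
python3 - <<'E'
from pile import *
pile(.052,BROWN)
from t import *
Rt=rot(101.2,-40)
pre=np.array([.5591,.1536,.0603])+Rt.apply([0,0,-.12])+[0,0,.03]
print(pre,rel(pre,Rt))
E
```

```text
px [ 287  156   75  114 7928] rect ((521.9986572265625, -314.0712890625), (64.81718444824219, 99.62703704833984), 13.732694625854492) [324 213]
off along block x,y 0.0014721241144273042 0.0008864567778208024
[0.5441 0.2293 0.1822] (array([0.5549, 0.1477, 0.2027]), array([  0.1 , -60.35,   2.32]))
```

```bash
python3 -m jog '[[0,[0.04,0.01,-0.02],[0,-6,0]],[0,[0.08,0.02,-0.03],[0,-13,0]],[0,[0.12,0.03,-0.03],[0,-20,0]],[0,[0.16,0.04,-0.02],[0,-27,1]],[0,[0.2,0.05,-0.01],[0,-34,1]],[0,[0.24,0.06,0],[0,-41,1]],[0,[0.28,0.07,0.005],[0,-48,2]],[0,[0.32,0.08,0.01],[0,-55,2]]]'
python3 - <<'E'
from t import *
Rt=rot(101.2,-40)
pre=np.array([.5591,.1536,.0603])+Rt.apply([0,0,-.12])+[0,0,.03]
print(rel(pre,Rt))
E
```

```text
clock: 28.83
ee_pos: [0.5441, -0.0911, 0.2762]
ee_rot: [-180.0, 32.4, 101.6]
force: [0.5, -0.9, -1.0]
opening: 0.0928
grip_force: 0.0
(array([ 0.3154,  0.0643, -0.0886]), array([ 0.21, -7.64,  0.32]))
```

```bash
python3 -m jog '[[0,[0.035,0.0065,-0.018],[0,-4,0]],[0,[0.07,0.013,-0.036],[0,-7.6,0.3]],[0,[0.105,0.02,-0.054],[0,-7.6,0.3]],[0,[0.14,0.03,-0.07],[0,-7.6,0.3]],[0,[0.17,0.035,-0.088],[0,-7.6,0.3]],[0,[0.205,0.042,-0.088],[0,-7.6,0.3]],[0,[0.24,0.05,-0.088],[0,-7.6,0.3]],[0,[0.28,0.057,-0.088],[0,-7.6,0.3]]]'
python3 -m jog '[[0,[0.035,0.007,0],[0,0,0]],[0,[0.035,0.007,0],[0,0,0]],[0,[0.035,0.007,0],[0,0,0]],[0,[0.035,0.007,0],[0,0,0]],[0,[0.035,0.007,0],[0,0,0]]]'
python3 - <<'E'
from t import *
Rt=rot(101.2,-40)
o=get_obs();print(o["ee_pos"],o["ee_rot"])
t=[.5591,.1536,.0603]
print(rel(t,Rt))
im,c=snap("wrist","w10")
print([(x["bbox"],x["score"]) for x in recognise("wrist","board0")])
g=np.array(t)+Rt.apply([0,0,-.008]);bx=Rt.apply([.94,0,.342]);by=Rt.apply([0,1,0]);bz=Rt.apply([.342,0,-.94])
print(proj("wrist",[g-.0355*bx+s*.033*by+k*.003*bz for s in(-1,1) for k in(-1,1)],c).round(1).tolist())
E
```

```text
clock: 29.5
ee_pos: [0.5433, 0.1976, 0.2004]
ee_rot: [-179.9, 39.7, 101.4]
force: [1.3, -0.5, 1.0]
opening: 0.0932
grip_force: 0.0
clock: 29.92
ee_pos: [0.5461, 0.2234, 0.1809]
ee_rot: [179.9, 39.6, 101.2]
force: [0.4, 1.3, 0.2]
opening: 0.093
grip_force: 0.0
[0.5461 0.2234 0.1809] [179.9145  39.6478 101.1737]
(array([ 0.0223, -0.001 ,  0.1382]), array([ 0.07, -0.35, -0.02]))
[([281.4, 177.3, 81.7, 81.7], 0.67), ([237.0, 340.9, 42.8, 14.7], 0.63), ([237.2, 335.1, 17.9, 3.6], 0.5)]
[[282.9, 253.5], [282.0, 253.4], [361.8, 253.5], [362.6, 253.3]]
```

```bash
python3 -m jog '[[0,[0.01,-0.001,0.03],[0,-0.3,0]],[0,[0.0185,-0.001,0.06],[0,-0.3,0]],[0,[0.0185,-0.001,0.09],[0,-0.3,0]],[0,[0.0185,-0.001,0.12],[0,-0.3,0]],[0,[0.0185,-0.001,0.137],[0,-0.3,0]],[0.4,[0.0185,-0.001,0.137],[0,-0.3,0]],[0.4,[0.0185,-0.001,0.137],[0,-0.3,0]],[0.4,[0.0185,-0.001,0.137],[0,-0.3,0]]]' 15
python3 -m jog '[[0.4,[0,0,0],[0,0,0]],[0.4,[0,0,0],[0,0,0]],[0.4,[0,0,0],[0,0,0]],[0.4,[0,0,0],[0,0,0]],[0.4,[0,0,0],[0,0,0]],[0.4,[0,0,0],[0,0,0]]]'
python3 -m jog '[[0.4,[-0.0094,0,-0.0034],[0,0,0]],[0.4,[-0.0188,0,-0.0068],[0,0,0]],[0.4,[-0.0376,0,-0.0136],[0,0,0]],[0.4,[-0.0564,0,-0.0204],[0,0,0]],[0.4,[-0.0752,0,-0.0272],[0,0,0]],[0.4,[-0.0846,0,-0.0306],[0,0,0]],[0.4,[-0.0846,0,-0.0306],[0,0,0]]]'
python3 - <<'E'
from t import *
o=get_obs()
im,c=snap("wrist");print([(x["bbox"],x["score"]) for x in recognise("wrist","board0")])
Rc=R.from_euler('xyz',o["ee_rot"],degrees=True)
for d in(.0127,.0145,.018,.021):
    print(d,proj("wrist",[o["ee_pos"]+Rc.apply(np.array([0,0,-.008])+(d+.05)*np.array([.94,0,.342]))],c)[0,1])
print(rel([.5437,.02,.28],rot(103.3,20)))
E
```

```text
clock: 30.68
ee_pos: [0.5604, 0.153, 0.065]
ee_rot: [179.7, 39.9, 101.1]
force: [0.1, 0.3, -0.1]
opening: 0.0777
grip_force: 0.0
clock: 31.18
ee_pos: [0.5604, 0.1533, 0.0646]
ee_rot: [179.7, 39.9, 101.1]
force: [-0.1, 1.5, 5.9]
opening: 0.0655
grip_force: 15.0
clock: 31.77
ee_pos: [0.5695, 0.1073, 0.1437]
ee_rot: [179.6, 39.9, 100.9]
force: [-0.2, 0.1, -0.0]
opening: 0.0655
grip_force: 15.0
[([251.3, 180.3, 142.8, 191.6], 0.71)]
0.0127 187.47795865780145
0.0145 183.79343372295924
0.018 176.64404459082724
0.021 170.53216521966482
(array([-0.1519, -0.0408, -0.0547]), array([-0.32, 59.9 , -2.16]))
```

```bash
python3 -m jog '[[0.4,[-0.026,0,-0.03],[0,0,0]],[0.4,[-0.052,0,-0.06],[0,0,0]],[0.4,[-0.08,0,-0.09],[0,7,0]],[0.4,[-0.11,0,-0.1],[0,14,-1]],[0.4,[-0.13,-0.02,-0.1],[0,21,-2]],[0.4,[-0.15,-0.035,-0.08],[0,28,-2]],[0.4,[-0.17,-0.04,-0.05],[0,35,-2]],[0.4,[-0.19,-0.04,-0.03],[0,42,-2]]]'
python3 - <<'E'
from t import *
y=np.radians(103.3);bx=np.array([np.cos(y),np.sin(y),0]);Rt=rot(103.3,20)
print(rel(tcp(np.array([.5232,-.3153,.12])-.016*bx,Rt),Rt))
E
```

```text
clock: 32.53
ee_pos: [0.5531, -0.0238, 0.2861]
ee_rot: [-179.6, -2.3, 103.2]
force: [-0.3, 0.0, -1.7]
opening: 0.0654
grip_force: 15.0
(array([-0.2968, -0.0947,  0.1626]), array([-0.36, 17.73, -0.13]))
```

```bash
python3 -m jog '[[0.4,[-0.035,-0.01,0],[0,6,0]],[0.4,[-0.07,-0.02,0],[0,12,0]],[0.4,[-0.105,-0.03,0],[0,17.7,-0.1]],[0.4,[-0.14,-0.045,0],[-0.3,17.7,-0.1]],[0.4,[-0.175,-0.06,0.0],[-0.3,17.7,-0.1]],[0.4,[-0.21,-0.07,0.01],[-0.3,17.7,-0.1]],[0.4,[-0.245,-0.08,0.03],[-0.3,17.7,-0.1]],[0.4,[-0.28,-0.09,0.05],[-0.3,17.7,-0.1]]]'
python3 -m jog '[[0.4,[-0.035,-0.005,0.03],[0,0,0]],[0.4,[-0.05,-0.005,0.06],[0,0,0]],[0.4,[-0.05,-0.005,0.09],[0,0,0]],[0.4,[-0.05,-0.005,0.095],[0,0,0]],[0.4,[-0.05,-0.005,0.095],[0,0,0]],[0.4,[-0.05,-0.005,0.095],[0,0,0]]]'
python3 place.py 0.016 .085 .062 .0545
```

```text
clock: 33.2
ee_pos: [0.5281, -0.3168, 0.2252]
ee_rot: [-179.7, -19.7, 103.0]
force: [0.6, 0.1, -0.9]
opening: 0.0659
grip_force: 15.0
clock: 33.7
ee_pos: [0.5268, -0.3307, 0.1213]
ee_rot: [-179.7, -19.7, 103.1]
force: [1.1, 0.5, 0.1]
opening: 0.0659
grip_force: 15.0
[ 0.5268 -0.3307  0.1213] [1.1296 0.4725 0.1219]
0.085 (array([-0.0124, -0.0002,  0.0421]), array([-0.21,  0.29, -0.29]))
0.062 (array([-0.0202, -0.0001,  0.0638]), array([-0.21,  0.29, -0.29]))
0.0545 (array([-0.0227, -0.0001,  0.0709]), array([-0.21,  0.29, -0.29]))
```

```bash
python3 -m jog '[[0.4,[-0.006,0,0.02],[-0.2,0.3,-0.3]],[0.4,[-0.0124,0,0.042],[-0.2,0.3,-0.3]],[0.4,[-0.0124,0,0.042],[-0.2,0.3,-0.3]],[0.4,[-0.0124,0,0.042],[-0.2,0.3,-0.3]],[0.4,[-0.0124,0,0.042],[-0.2,0.3,-0.3]]]'
python3 place.py 0.016 .085 .062 .0545
```

```text
clock: 34.12
ee_pos: [0.5268, -0.3296, 0.0798]
ee_rot: [179.9, -19.8, 103.4]
force: [0.7, 0.9, -0.7]
opening: 0.0654
grip_force: 15.0
[ 0.5268 -0.3296  0.0798] [ 0.6969  0.8973 -0.6992]
0.085 (array([ 0.0007, -0.0007,  0.0027]), array([0.11, 0.17, 0.02]))
0.062 (array([-0.0071, -0.0008,  0.0243]), array([0.11, 0.17, 0.02]))
0.0545 (array([-0.0097, -0.0008,  0.0314]), array([0.11, 0.17, 0.02]))
```

```bash
python3 -m jog '[[0.4,[-0.0025,-0.0006,0.008],[0,0.2,0]],[0.4,[-0.005,-0.0006,0.016],[0,0.2,0]],[0.4,[-0.007,-0.0006,0.024],[0,0.2,0]],[0.4,[-0.007,-0.0006,0.024],[0,0.2,0]],[0.4,[-0.007,-0.0006,0.024],[0,0.2,0]]]'
python3 place.py 0.016 .062 .0545
```

```text
clock: 34.53
ee_pos: [0.5242, -0.3271, 0.0513]
ee_rot: [-180.0, -20.2, 103.3]
force: [0.2, 0.7, -1.8]
opening: 0.0657
grip_force: 15.0
[ 0.5242 -0.3271  0.0513] [ 0.2481  0.6691 -1.7869]
0.062 (array([-0.0004,  0.0012, -0.0035]), array([-0.03, -0.25, -0.06]))
0.0545 (array([-0.003 ,  0.0012,  0.0036]), array([-0.03, -0.25, -0.06]))
```

```bash
python3 -m jog '[[0.4,[-0.001,0.0007,0.0018],[0,0,0]],[0.4,[-0.002,0.0007,0.0036],[0,0,0]],[0.4,[-0.0025,0.0007,0.0036],[0,0,0]],[0.4,[-0.0025,0.0007,0.0036],[0,0,0]]]'
python3 place.py 0.016 .0545
python3 -m jog '[[0.28,[0,0,0],[0,0,0]],[0.25,[0,0,0],[0,0,0]],[0.2,[0,0,0],[0,0,0]],[0.1,[0,0,0],[0,0,0]],[0,[0,0,0],[0,0,0]],[0,[0,0,0],[0,0,0]],[0,[0,0,0],[0,0,0]],[0,[0,0,0],[0,0,0]]]'
python3 -m jog '[[0,[0,0,-0.02],[0,0,0]],[0,[0,0,-0.05],[0,0,0]],[0,[0,0,-0.09],[0,0,0]],[0,[0,0,-0.13],[0,0,0]],[0,[0,0,-0.15],[0,0,0]],[0,[0,0,-0.15],[0,0,0]]]'
python3 - <<'E'
from pile import *
im,c=snap("wrist","w11");h=cv2.cvtColor(im,cv2.COLOR_RGB2HSV)
for y in range(170,280,20):print(y,h[y,322],h[y,300],h[y,275],h[y,370])
print([(x["bbox"],x["score"]) for x in recognise("wrist","board0")][:3])
cv2.imwrite("pics/w11c.png",cv2.resize(im[120:320,210:440,::-1],(690,600),interpolation=cv2.INTER_CUBIC))
E
```

```text
clock: 34.87
ee_pos: [0.5255, -0.328, 0.0487]
ee_rot: [-180.0, -20.2, 103.4]
force: [-2.2, 1.7, 5.8]
opening: 0.0658
grip_force: 15.0
[ 0.5255 -0.328   0.0487] [-2.2342  1.7193  5.8095]
0.0545 (array([-0.0009,  0.0002,  0.0015]), array([-0.  , -0.24, -0.02]))
clock: 35.53
ee_pos: [0.5254, -0.3283, 0.0476]
ee_rot: [-180.0, -20.2, 103.4]
force: [-1.2, 0.4, 0.9]
opening: 0.0925
grip_force: 0.0
clock: 36.03
ee_pos: [0.5395, -0.382, 0.1954]
ee_rot: [179.7, -19.7, 103.4]
force: [-0.6, -0.4, 0.5]
opening: 0.0928
grip_force: 0.0
170 [ 13 138 201] [ 13 140 200] [ 15 127 168] [ 86 110  95]
190 [ 13 141 201] [ 13 140 202] [ 15 127 159] [ 15 127 181]
210 [ 13 142 200] [ 13 141 201] [ 15 127 173] [ 15 126 180]
230 [ 13 143 200] [ 13 143 200] [ 15 126 164] [ 15 124 196]
250 [ 13 144 199] [ 13 142 199] [ 16 123 203] [ 16 127 154]
270 [150   7  37] [113  27  38] [ 15 127 185] [ 15 126 162]
[([284.1, 157.8, 71.3, 107.7], 0.85)]
```

View pics/w11c.png

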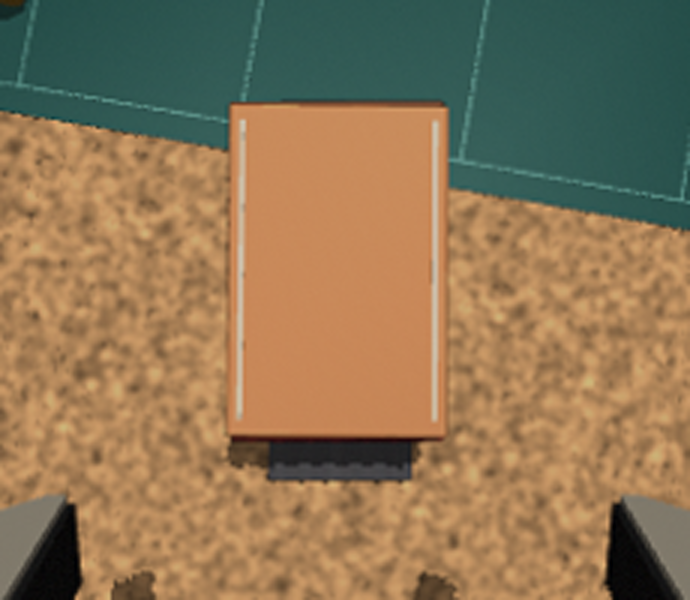

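```bash
python3 - <<'E'
from t import *
c=calibration("wrist");f=lambda x,y:(210+x/3,120+y/3)
P=np.array([onz("wrist",f(*a),.058,c) for a in((231,103),(447,103),(445,437),(231,437))]);m=P.mean(0)
yy=np.radians(103.3);d=m[:2]-[.5232,-.3153];print(m,np.linalg.norm(P[1]-P[0]),np.linalg.norm(P[2]-P[1]),d@[np.cos(yy),np.sin(yy)],d@[-np.sin(yy),np.cos(yy)])
im,ct=snap("top","t11")
print([(x["bbox"],x["score"]) for x in recognise("top","weight")][:2],[(x["point"],x["score"]) for x in mark_of("top","weight")][:2])
w=mark_of("top","weight")
if w:print(onz("top",w[0]["point"],0))
print(rel([.46,-.02,.28],rot(15.6,0)))
E
```

```text
[ 0.5214 -0.3115  0.058 ] 0.06410255608970541 0.09889362925267557 0.004105149054315315 0.0008819156679346838
[([284.2, 263.5, 41.5, 48.4], 0.63)] [([301.2, 287.3], 0.8)]
[0.4885 0.0102 0.    ]
(array([0.3753, 0.0079, 0.0394]), array([-15.7 , -16.12,  86.75]))
```

```bash
python3 -m jog '[[0,[0.04,0,-0.04],[-1,-2,7]],[0,[0.08,0,-0.06],[-3,-4,14]],[0,[0.12,0,-0.06],[-5,-6,21]],[0,[0.16,0,-0.06],[-6,-8,30]],[0,[0.2,0,-0.04],[-7,-9,40]],[0,[0.24,0.0,-0.02],[-9,-10,50]],[0,[0.28,0.005,0],[-11,-12,60]],[0,[0.32,0.008,0.02],[-13,-14,70]]]'
python3 - <<'E'
from t import *
print(rel([.45,0,.28],rot(15.6,0)),get_obs()["q"])
E
```

```text
clock: 37.0
ee_pos: [0.4779, -0.1053, 0.2822]
ee_rot: [-176.9, -6.4, 48.1]
force: [0.8, -0.2, -0.5]
opening: 0.0928
grip_force: 0.0
(array([ 0.0591, -0.0905,  0.0139]), array([-4.86, -5.39, 32.59])) [-23.8    -10.9081  98.1298   7.1101  93.7198  18.3755]
```

```bash
python3 -m jog '[[0,[0.03,-0.03,0.01],[-2,-2,7]],[0,[0.055,-0.06,0.014],[-3,-3,14]],[0,[0.059,-0.09,0.014],[-4,-4,21]],[0,[0.059,-0.09,0.014],[-4.9,-5.4,28]],[0,[0.059,-0.09,0.014],[-4.9,-5.4,32.6]],[0,[0.059,-0.09,0.014],[-4.9,-5.4,32.6]],[0,[0.059,-0.09,0.014],[-4.9,-5.4,32.6]]]'
cat > wt.py <<'E'
from t import *
def comp(cam,im,c,m,z,roi):
    x0,y0,x1,y1=[max(0,int(v)) for v in roi];k=np.zeros(m.shape,np.uint8);k[y0:y1,x0:x1]=m[y0:y1,x0:x1]
    n,l,s,_=cv2.connectedComponentsWithStats(k)
    if n<2: print("none");return
    i=1+np.argmax(s[1:,4]);q=np.argwhere(l==i)[:,::-1].astype(float)
    w=np.array([onz(cam,a,z,c)[:2] for a in q])*1000;print(cam,z,s[i],cv2.minAreaRect(w.astype(np.float32)))
if __name__=="__main__":
    print(get_obs()["ee_pos"],get_obs()["ee_rot"])
    im,c=snap("wrist","w12");h=cv2.cvtColor(im,cv2.COLOR_RGB2HSV).astype(int)
    b=recognise("wrist","weight");print([(x["bbox"],x["score"]) for x in b][:2],mark_of("wrist","weight")[:1])
    x,y,w,hh=b[0]["bbox"];roi=(x-8,y-8,x+w+8,y+hh+8)
    comp("wrist",im,c,(h[...,1]<60)&(h[...,2]>100),.012,roi)
    comp("wrist",im,c,(h[...,0]<15)&(h[...,1]>90),.048,(x,y,x+w,y+hh))
E
python3 wt.py
python3 - <<'E'
from wt import *
im,c=snap("top","t12");h=cv2.cvtColor(im,cv2.COLOR_RGB2HSV).astype(int)
p=proj("top",[[.5232,-.3153,.058]],c)[0];print(p)
comp("top",im,c,(h[...,0]>=11)&(h[...,0]<=14)&(h[...,1]>132)&(h[...,2]>150),.058,(p[0]-32,p[1]-25,p[0]+32,p[1]+25))
for n in("board0",):print([(x["bbox"],x["score"]) for x in recognise("top",n)])
E
```

```text
clock: 37.58
ee_pos: [0.4507, -0.0022, 0.2801]
ee_rot: [180.0, 0.0, 16.1]
force: [0.5, -0.3, 0.1]
opening: 0.0928
grip_force: 0.0
[ 0.4507 -0.0022  0.2801] [179.9939   0.0185  16.0956]
[([298.7, 125.8, 52.0, 87.5], 0.6)] [{'point': [324.1, 169.9], 'score': 0.6}]
wrist 0.012 [ 297  127   56   85 3223] ((491.1572265625, 9.427291870117188), (99.15850067138672, 64.37271881103516), 15.703898429870605)
wrist 0.048 [ 316  141   19   64 1173] ((491.89288330078125, 8.920286178588867), (68.33511352539062, 19.824941635131836), 15.724692344665527)
[446.1113 274.578 ]
top 0.058 [ 422  257   49   38 1081] ((521.9924926757812, -315.2794494628906), (66.82402801513672, 100.11015319824219), 12.992683410644531)
[([424.1, 255.4, 48.4, 37.6], 0.59), ([408.6, 270.2, 18.3, 22.3], 0.29)]
```

```bash
python3 - <<'E'
from t import *
for z in(.12,.029):print(rel([.4915,.0092,z],rot(15.7,0)))
E
```

```text
(array([ 0.0422, -0.001 ,  0.1608]), array([ 0.03, -0.04,  0.27]))
(array([ 0.0422, -0.0011,  0.2518]), array([ 0.03, -0.04,  0.27]))
```

```bash
python3 -m jog '[[0.3,[0.02,0,0.035],[0,0,0.3]],[0.3,[0.042,-0.001,0.075],[0,0,0.3]],[0.3,[0.042,-0.001,0.11],[0,0,0.3]],[0.3,[0.042,-0.001,0.15],[0,0,0.3]],[0.3,[0.042,-0.001,0.16],[0,0,0.3]],[0.3,[0.042,-0.001,0.16],[0,0,0.3]],[0.3,[0.042,-0.001,0.16],[0,0,0.3]]]' 40
python3 - <<'E'
from t import *
print(get_obs()["ee_pos"],rel([.4915,.0092,.029],rot(15.7,0)))
im,c=snap("wrist","w13");print([(x["bbox"],x["score"]) for x in recognise("wrist","weight")])
g=np.array([.4915,.0092]);y=np.radians(15.7);a=np.array([np.cos(y),np.sin(y)]);b=np.array([-a[1],a[0]])
print(proj("wrist",[[*(g+i*.05*a+j*.032*b),.012] for i in(-1,1) for j in(-1,1)],c).round(0).tolist())
E
```

```text
clock: 38.42
ee_pos: [0.4917, 0.0093, 0.1222]
ee_rot: [180.0, -0.1, 15.6]
force: [1.2, -0.4, 0.2]
opening: 0.0649
grip_force: 0.0
[0.4917 0.0093 0.1222] (array([-0.0003, -0.0001,  0.0932]), array([ 0.05, -0.06, -0.08]))
[([283.4, 179.4, 81.1, 123.4], 0.85)]
[[362.0, 301.0], [286.0, 301.0], [367.0, 182.0], [282.0, 182.0]]
```

Weight projections agree with the picture; descend and grip.

```bash
python3 -m jog '[[0.3,[0,0,0.03],[0,0,0]],[0.3,[0,0,0.06],[0,0,0]],[0.3,[0,0,0.085],[0,0,0]],[0.3,[0,0,0.092],[0,0,0]],[0.3,[0,0,0.092],[0,0,0]],[0.9,[0,0,0.092],[0,0,0]],[0.9,[0,0,0.092],[0,0,0]],[0.9,[0,0,0.092],[0,0,0]]]' 40
python3 -m jog '[[0.9,[0,0,0],[0,0,0]],[0.9,[0,0,0],[0,0,0]],[0.9,[0,0,0],[0,0,0]],[0.9,[0,0,0],[0,0,0]],[0.9,[0,0,0],[0,0,0]],[0.9,[0,0,0],[0,0,0]]]'
python3 -m jog '[[0.9,[0,0,-0.02],[0,0,0]],[0.9,[0,0,-0.06],[0,0,0]],[0.9,[0,0,-0.1],[0,0,0]],[0.9,[0,0,-0.14],[0,0,0]],[0.9,[0,0,-0.17],[0,0,0]],[0.9,[0,0,-0.17],[0,0,0]]]'
python3 - <<'E'
from t import *
im,c=snap("wrist","w14");print([(x["bbox"],x["score"]) for x in recognise("wrist","weight")])
print(rel([.5225,-.3155,.2],rot(103.3,0)),get_obs()["q"])
E
```

```text
clock: 39.18
ee_pos: [0.4936, 0.0094, 0.0317]
ee_rot: [179.9, -0.3, 15.6]
force: [-0.5, -0.7, 0.4]
opening: 0.0497
grip_force: 0.0
clock: 39.68
ee_pos: [0.4918, 0.0095, 0.0294]
ee_rot: [179.9, -0.1, 15.6]
force: [-1.2, -0.5, 2.6]
opening: 0.0218
grip_force: 40.0
clock: 40.18
ee_pos: [0.4947, 0.0095, 0.2062]
ee_rot: [179.7, -0.6, 15.6]
force: [1.7, -0.7, -4.8]
opening: 0.0218
grip_force: 40.0
[([264.6, 203.8, 121.4, 166.8], 0.78), ([586.8, 256.5, 53.0, 66.1], 0.35)]
(array([-0.0578,  0.3215, -0.0005]), array([  0.16,  -0.04, -87.67])) [ -4.826   -8.7617 104.5668  -0.026   84.0509  69.5488]
```

```bash
python3 -m jog '[[0.9,[-0.005,0.03,0],[0,0,-7]],[0.9,[-0.01,0.06,0],[0,0,-14]],[0.9,[-0.015,0.09,0],[0,0,-21]],[0.9,[-0.02,0.12,0],[0,0,-28]],[0.9,[-0.03,0.15,0],[0,0,-35]],[0.9,[-0.035,0.18,0],[0,0,-42]],[0.9,[-0.04,0.21,0],[0,0,-49]],[0.9,[-0.045,0.24,0],[0,0,-56]]]'
python3 - <<'E'
from t import *
print(rel([.5225,-.3155,.2],rot(103.3,0)))
E
```

```text
clock: 40.95
ee_pos: [0.5105, -0.234, 0.1947]
ee_rot: [-179.7, -0.1, 72.0]
force: [0.9, 0.5, -6.2]
opening: 0.0216
grip_force: 40.0
(array([-0.0738,  0.0366, -0.0056]), array([ -0.27,  -0.16, -31.34]))
```

```bash
python3 -m jog '[[0.9,[-0.03,0.015,0],[0,0,-7]],[0.9,[-0.06,0.03,0],[0,0,-14]],[0.9,[-0.074,0.037,0],[0,0,-21]],[0.9,[-0.074,0.037,0],[-0.2,-0.2,-28]],[0.9,[-0.074,0.037,0],[-0.2,-0.2,-31.3]],[0.9,[-0.074,0.037,0.02],[-0.2,-0.2,-31.3]],[0.9,[-0.074,0.037,0.04],[-0.2,-0.2,-31.3]],[0.9,[-0.074,0.037,0.04],[-0.2,-0.2,-31.3]]]'
python3 -m jog '[[0.9,[0,0,0],[0,0,0]],[0.9,[0,0,0],[0,0,0]]]'
python3 - <<'E'
from t import *
print(get_obs()["ee_pos"])
for z in(.1,.0885):print(rel([.5225,-.3155,z],rot(103.3,0)))
im,c=snap("side","s15");im,c=snap("wrist","w15");print([(x["bbox"],x["score"]) for x in recognise("wrist","weight")])
E
```

```text
clock: 41.62
ee_pos: [0.5201, -0.3124, 0.15]
ee_rot: [-179.7, -0.3, 102.9]
force: [-2.1, 1.1, -7.2]
opening: 0.0216
grip_force: 40.0
clock: 41.78
ee_pos: [0.5237, -0.3149, 0.158]
ee_rot: [179.9, 0.2, 102.9]
force: [0.6, -0.3, -5.0]
opening: 0.022
grip_force: 40.0
[ 0.5237 -0.3149  0.158 ]
(array([-0.0002, -0.0014,  0.058 ]), array([ 0.09,  0.16, -0.37]))
(array([-0.0002, -0.0014,  0.0695]), array([ 0.09,  0.16, -0.37]))
[([265.3, 202.9, 119.9, 166.5], 0.58)]
```

```bash
python3 -m jog '[[0.9,[0,-0.001,0.02],[0.1,0.1,-0.4]],[0.9,[0,-0.001,0.04],[0.1,0.1,-0.4]],[0.9,[0,-0.001,0.055],[0.1,0.1,-0.4]],[0.9,[0,-0.001,0.062],[0.1,0.1,-0.4]],[0.9,[0,-0.001,0.066],[0.1,0.1,-0.4]],[0.9,[0,-0.001,0.066],[0.1,0.1,-0.4]],[0.9,[0,-0.001,0.066],[0.1,0.1,-0.4]]]'
python3 -m jog '[[0.9,[0,0,0.0015],[0,0,0]],[0.9,[0,0,0.003],[0,0,0]],[0.9,[0,0,0.003],[0,0,0]]]'
python3 -c "
from t import *
o=get_obs();print(o['force'],rel([.5225,-.3155,.0874],rot(103.3,0)))"
```

```text
clock: 42.52
ee_pos: [0.5245, -0.3164, 0.0947]
ee_rot: [179.8, 0.3, 103.3]
force: [-0.0, 0.2, -5.6]
opening: 0.0219
grip_force: 40.0
clock: 42.77
ee_pos: [0.5241, -0.3162, 0.091]
ee_rot: [179.9, 0.2, 103.3]
force: [-0.1, 0.1, -5.9]
opening: 0.0217
grip_force: 40.0
[-0.1407  0.1403 -5.8872] (array([ 0.0011, -0.0014,  0.0035]), array([0.14, 0.24, 0.03]))
```

```bash
python3 -m jog '[[0.9,[0,-0.001,0.0015],[0.1,0.2,0]],[0.9,[0,-0.001,0.003],[0.1,0.2,0]],[0.9,[0,-0.001,0.0037],[0.1,0.2,0]],[0.9,[0,-0.001,0.0037],[0.1,0.2,0]]]'
python3 -m jog '[[0.75,[0,0,0],[0,0,0]],[0.7,[0,0,0],[0,0,0]],[0.5,[0,0,0],[0,0,0]],[0.3,[0,0,0],[0,0,0]],[0.3,[0,0,0],[0,0,0]],[0.3,[0,0,0],[0,0,0]]]'
python3 -m jog '[[0.3,[0,0,-0.02],[0,0,0]],[0.3,[0,0,-0.06],[0,0,0]],[0.3,[0,0,-0.1],[0,0,0]],[0.3,[0,0,-0.14],[0,0,0]],[0.3,[-0.03,0,-0.15],[0,0,0]],[0.3,[-0.06,0,-0.15],[0,0,0]],[0.3,[-0.06,0,-0.15],[0,0,0]],[0.3,[-0.06,0,-0.15],[0,0,0]]]'
python3 - <<'E'
from wt import *
im,c=snap("wrist","w16");h=cv2.cvtColor(im,cv2.COLOR_RGB2HSV).astype(int)
b=recognise("wrist","weight");print(b[:1]);x,y,w,hh=b[0]["bbox"]
comp("wrist",im,c,(h[...,1]<60)&(h[...,2]>70),.07,(x-8,y-8,x+w+8,y+hh+8))
comp("wrist",im,c,(h[...,0]<15)&(h[...,1]>80),.106,(x,y,x+w,y+hh))
s,_=snap("side");a=cv2.resize(s[330:430,360:480,::-1],(480,400));p=cv2.resize(s[200:300,310:385,::-1],(300,400));cv2.imwrite("pics/fin.png",np.hstack([a,p]))
E
```

```text
clock: 43.1
ee_pos: [0.5231, -0.3166, 0.0874]
ee_rot: [180.0, 0.0, 103.3]
force: [-1.6, 0.4, 1.4]
opening: 0.0214
grip_force: 40.0
clock: 43.6
ee_pos: [0.523, -0.3163, 0.0868]
ee_rot: [180.0, 0.0, 103.3]
force: [0.1, -0.4, 0.6]
opening: 0.0499
grip_force: 0.0
clock: 44.27
ee_pos: [0.5365, -0.3757, 0.2362]
ee_rot: [-180.0, -0.0, 103.2]
force: [-0.4, -0.2, -0.0]
opening: 0.0652
grip_force: 0.0
[{'bbox': [288.2, 104.5, 74.0, 112.3], 'score': 0.96}]
wrist 0.07 [ 288  104   74  113 5616] ((523.619873046875, -317.4723815917969), (63.838653564453125, 99.05538940429688), 13.257862091064453)
wrist 0.106 [ 311  121   27   87 2239] ((523.4457397460938, -317.1634826660156), (20.683584213256836, 67.93435668945312), 13.54592227935791)
```

View pics/fin.png

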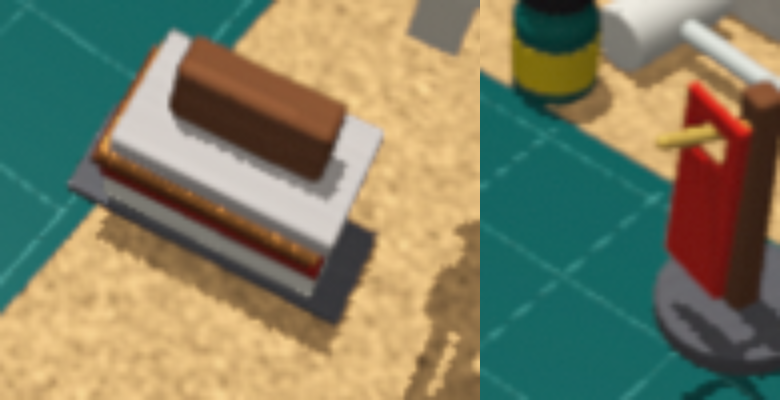

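```bash
python3 -c "
from plant import *
print(finish_job())"
```

```text
the job is handed in; nothing more can be done
None
```

The job is handed in (no verdict came back): the tag hangs on the peg, the three boards that were there (tan, dark brown, oxblood red) are piled flat on the block, each measured within about 4 mm of centre, and the weight is released flat on top, about 2 mm off centre.

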